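# Stack the check weights on the shop scale's arbor

### The job

Check the shop scale: thread all three steel ring weights onto the upright arbor on its platform, the largest first, then the middle one, then the smallest on top. The arbor is loose in its seat, so feel for it, and its sprung leaves grip the rings: push each one down until it is fully home with no gap under it before fetching the next, but gently: never load the scale with more than 30 N. Leave the bottle, the jar and the onion alone.

Things in the scene. Friction and masses are not known exactly. Their poses are not given: they have to be found in the camera images.
- large: Largest ring weight: plain steel ring, outer diameter 60 mm, bore 20 mm, 22 mm thick, about 0.42 kg, lying flat on the counter. Origin at the centre of its underside, z up along the bore.
- medium: Middle ring weight: plain steel ring, outer diameter 48 mm, bore 20 mm, 17 mm thick, about 0.19 kg, lying flat on the counter. Origin at the centre of its underside, z up along the bore.
- small: Smallest ring weight: plain steel ring, outer diameter 38 mm, bore 20 mm, 14 mm thick, about 0.085 kg, lying flat on the counter. Origin at the centre of its underside, z up along the bore.
- scale: Grey counter scale, fixed on levelling feet, so that its height differs by up to 10 mm from time to time; housing 200 x 170 mm, x along its longer side, origin under its centre. Its steel platform is 56 mm above the origin. In the middle the arbor stands on a dark round seat, 72 mm wide, its top 60 mm above the origin (60 to 70 mm above the counter).
- platform (a joint): The scale's platform, on its stiff load cell: how far it has sunk with seat and arbor under the load on it, in m, 1 mm for 30 N; 0 empty. More than 30 N of downward load (1 mm), weights and push together, damages the scale. The three weights alone make about 7 N.
- arbor_foot (a point): Middle of the seat's top, on the platform; z up. Rings fully home have their undersides at 0 (large), 22 mm (middle) and 39 mm (small) above it. The arbor is loose in the seat: it stands upright but up to 4 mm off this point in x and in y, where it was left, and slides sideways under about 6 N. Its true place is not measured: feel for it.
- arbor_tip_nominal (a point): 66 mm above arbor_foot, where the middle of the arbor's flat top would be if the arbor were centred. Arbor: 18 mm diameter (1 mm clearance to the bores all round), edge hardly rounded; three pairs of sprung leaves on its +y and -y sides, 2 to 20, 24 to 37 and 40 to 53 mm up, 22 mm over a pair. Passing a pair takes up to 15 N; a ring let go on them can stay up with a gap.
- sauce_bottle: Bystander: amber glass sauce bottle with a red cap, 56 mm in diameter, 170 mm tall; origin at the centre of its underside.
- spice_jar: Bystander: glass jar with a yellow lid, 64 mm in diameter, 90 mm tall; origin at the centre of its underside.
- onion: Bystander: an onion, 74 mm in diameter, 78 mm tall; origin at the centre of its underside.
Things that resemble listed ones, but are neither listed nor needed, are in the scene too. What is shaped like the large but green or pink is not meant. What is shaped like the small but black is not meant.

How it is judged (in metres and radians):
On the way, in this order (a step that is already met when the one before it is completed fails the run):
1. the large ring is fully home on the seat, the other two not yet on the arbor (horizontal distance between large and arbor_foot below 0.007 m and z of large in the frame of arbor_foot between -0.003 and 0.0015 m and angle between large's own z axis and vertical below 0.06 rad and horizontal distance between each of medium, small and arbor_foot above 0.05 m), for 0.2 s.
2. the middle ring is fully home on the large one, the small one not yet on the arbor (horizontal distance between each of large, medium and arbor_foot below 0.007 m and z of large in the frame of arbor_foot between -0.003 and 0.0015 m and angle between each of large, medium's own z axis and vertical below 0.06 rad and z of medium in the frame of arbor_foot between 0.019 and 0.0235 m and horizontal distance between small and arbor_foot above 0.05 m), for 0.2 s.
At the end, for the whole second after the job is handed in: All three rings are on the arbor (centres within 7 mm of arbor_foot, as the arbor is loose, tilt under 0.06 rad) and at rest, the large one's underside at 0, the middle one's at 22 and the small one's at 39 mm above the seat, each not more than 1.5 mm too high (nor 3 mm too low) (horizontal distance between each of large, medium, small and arbor_foot below 0.007 m and z of large in the frame of arbor_foot between -0.003 and 0.0015 m and angle between each of large, medium, small's own z axis and vertical below 0.06 rad and z of medium in the frame of arbor_foot between 0.019 and 0.0235 m and z of small in the frame of arbor_foot between 0.036 and 0.0405 m and linear speed of each of large, medium, small below 0.01 m/s); the robot touches nothing.
It fails at once if the scale is loaded with more than 30 N (value of joint platform above 0.001 m).
It fails at once if the sauce bottle is moved by more than 20 mm (distance of sauce_bottle from where it was at the start of the episode above 0.02 m).
It fails at once if the spice jar is moved by more than 20 mm (distance of spice_jar from where it was at the start of the episode above 0.02 m).
It fails at once if the onion is moved by more than 20 mm (distance of onion from where it was at the start of the episode above 0.02 m).
It also fails if it takes over 72 s, if anything falls off the work surface, if the arm or the gripper's body presses on something with over 40 N, if the wrist force passes 120 N, or if a joint passes its speed limit or range.

### The arm

A 7-joint arm with a two-finger parallel gripper is mounted at the origin on the work surface. World frame = base frame: x ahead of the robot, y to its left, z up, the work surface at z = 0. Lengths are in mm, angles in rad, forces in N, time in s.
With the tool pointing down it reaches from about 400 to 850 mm from the base axis. Payload 4.5 kg.
Tool frame: the origin (TCP) lies on the centre line of the jaws, within the pads' length; the fingertips stand 11 mm ahead of it and the grasp point (between the pads) lies 8 mm behind it; x points along the fingers, z is the direction in which the jaws open and shut, and the axes are right-handed (so a half turn about x gives the same grasp; the last joint's range is limited). The gripper opens to 88 mm and grips with 3 to 60 N. Pads are 18 mm wide; open, the fingers measure 123 mm over their backs; the gripper's body (75 mm by 187 mm) begins 45 mm behind the grasp point.
Start: joints at [-1.127, 0.689, -0.195, 1.565, 0.157, 0.902, -0.215], TCP at [249, 573.282, 249.743] pointing down, gripper open.
Joint ranges: [-3.01, 3.01], [-0.46, 2.08], [-1.47, 1.51], [0.13, 2.56], [-1, 4.14], [0.04, 2.09], [-2.66, 2.66]. Speed limits (rad/s): [2.57, 2.57, 3.14, 3.14, 3.14, 3.14, 3.14].

### API

Orientations are given as [roll, pitch, yaw] about the fixed x, y, z axes, in that order (R = Rz(yaw) Ry(pitch) Rx(roll)).
In Python, from workcell import robot gives the robot as it stands.
- The arm moves only by the tool step_arm, never from a script. Its argument "steps" is a list of rows, each an object with "dp": the shift along the world's x, y, z in cm, a list of three; "dr": the turn, a rotation vector about the world's x, y, z in degrees, a list of three; "hand": the finger opening in cm, from 0 to 8.81. In form: [{"dp": [x, y, z], "dr": [wx, wy, wz], "hand": hand}, ...]. A call has 1 to 20 rows; each row is the pose to reach, as a shift and turn from the pose measured when the call began; what a row does not reach only later rows make up. A row lasts 1/12 s, in which the tool goes at most 41.7 mm and 7.16 degrees, less where a joint would pass 70% of its speed; a pose out of reach is approached as far as the arm can. A call with a gripper value outside its range is refused whole. The fingers move at their own pace and stop on an object; the grip force is fixed at half the most. Time passes only in rows, so rows that repeat a pose let the fingers close. It gives the time, the measured TCP pose, the force and the opening at its end, in the units of the state.
- robot.sense(): the state, without advancing time (a new reading comes with each control period).
- robot.grab_frame(name): name is "scene" or "top" or "wrist"; returns the picture (400x640x3 uint8, red, green, blue); there is no depth.
- robot.camera_model(name): a dict with "camera_matrix" (3x3 intrinsics, pixels), "D" ([k1, k2, p1, p2, k3] as OpenCV has them; the pictures are not rectified), "rvec" (rotation vector, rad) and "tvec" (3), from world to camera coordinates, as OpenCV has them. Camera axes: x right, y down, z forward; pixel columns grow to the right and rows downward; lengths in mm; the calibration is good to about 2 mm. A picture is of the moment at which its call begins: read the wrist's pose just before it. camera_model takes no time and is no camera call; for the wrist camera it gives the pose at the moment of the call.
- robot.finish_job(): hands the job in, once; it reports no verdict.
The state is a dict: "time": time; "joints": joint angles; "qd": joint speeds; "tau": joint torques, N m; "position": TCP position; "eef_rot": TCP orientation; "ft_force": force on the tool from outside, world axes, zero at the start; "torque": the same for the moment, N m; "finger_gap": opening from 0.0 (shut) to 1.0 (fully open).
Only numpy, scipy, OpenCV 4.12 (cv2) and the standard library are available. Lean on these libraries where they do the work, as an engineer would, in place of code of your own. Each camera call takes 0.05 s, during which the arm holds its last target. There are 200 camera calls.

## Working session

There is one attempt and no reset: what is moved stays moved. The work goes in short steps, Python scripts to look and compute and a tool call to move; the robot and the scene stay as the last step left them, time stands still between calls to the robot, and variables do not carry over. Pictures are saved under pics/ and viewed, about 8 in all and at most 12, crops included, and the job is handed in when it is done.

Besides the shell and the picture viewer there is one more tool, called after "Emit:" in YAML: its name, and indented under it one key for each argument. step_arm: Moves the arm, as the interface text tells. Its arguments: {"type":"object","properties":{"steps":{"type":"array"}},"required":["steps"]}

```bash
mkdir -p pics; cat > h.py <<'E'
import numpy as np, cv2
from workcell import robot
def pix2w(name,pts,z,cm=None):
    c=cm or robot.camera_model(name)
    K=np.array(c["camera_matrix"],float);D=np.array(c["D"],float)
    R=cv2.Rodrigues(np.array(c["rvec"],float))[0];t=np.array(c["tvec"],float).ravel()
    u=cv2.undistortPoints(np.array(pts,float).reshape(-1,1,2),K,D).reshape(-1,2)
    o=-R.T@t;out=[]
    z=np.broadcast_to(z,len(u))
    for p,zz in zip(u,z):
        d=R.T@np.array([p[0],p[1],1]);out.append(o+d*(zz-o[2])/d[2])
    return np.round(np.array(out),1)
def w2pix(name,P):
    c=robot.camera_model(name)
    return cv2.projectPoints(np.array(P,float).reshape(-1,1,3),np.array(c["rvec"],float),np.array(c["tvec"],float),np.array(c["camera_matrix"],float),np.array(c["D"],float))[0].reshape(-1,2).round(1)
def save(n,im): cv2.imwrite("pics/"+n+".png",im[:,:,::-1])
def crop(im,x0,y0,x1,y1,s): return cv2.resize(im[y0:y1,x0:x1],None,fx=s,fy=s,interpolation=cv2.INTER_CUBIC)
E
python3 - <<'E'
from h import *
s=robot.sense();print(s)
a=robot.grab_frame("top");b=robot.grab_frame("scene")
np.save("top.npy",a);np.save("scene.npy",b)
save("top",a);save("scene",b)
for n in("top","scene"):print(robot.camera_model(n))
E
```

```text
{'time': 0.0, 'joints': array([-1.12723722,  0.68999386, -0.19452646,  1.56631335,  0.15730408,
        0.90250576, -0.21510621]), 'qd': array([-7.63828377e-04,  1.30628431e-04, -6.01172607e-04,  8.42719114e-05,
        7.08882371e-04, -3.38461016e-04, -9.55018658e-04]), 'tau': array([ 2.37574977e-04, -5.27554214e+01, -1.26736544e+00, -1.53431368e+01,
       -5.27330046e-02,  6.39314341e-03,  1.75452169e-04]), 'position': array([248.79197372, 572.69213409, 248.91234344]), 'eef_rot': array([-3.07221218,  1.56896892, -1.91108838]), 'ft_force': array([0.63111301, 0.30349455, 1.15418956]), 'torque': array([ 0.00600593, -0.00141393,  0.0237151 ]), 'finger_gap': 0.9978406355050022}
{'camera_matrix': array([[371.70652858,   0.        , 318.85621218],
       [  0.        , 371.70652858, 196.02300227],
       [  0.        ,   0.        ,   1.        ]]), 'D': array([-0.05653166,  0.        ,  0.        ,  0.        ,  0.        ]), 'rvec': array([ 2.15799503, -2.17699883,  0.09183463]), 'tvec': array([-14.58976349, 598.68620331, 948.20233044])}
{'camera_matrix': array([[375.19181126,   0.        , 321.05813278],
       [  0.        , 375.19181126, 200.22961122],
       [  0.        ,   0.        ,   1.        ]]), 'D': array([0.02111577, 0.        , 0.        , 0.        , 0.        ]), 'rvec': array([ 1.38003875,  2.04170208, -0.95026894]), 'tvec': array([ 237.93231138, -231.58403248, 1657.3836928 ])}
```

View pics/top.png

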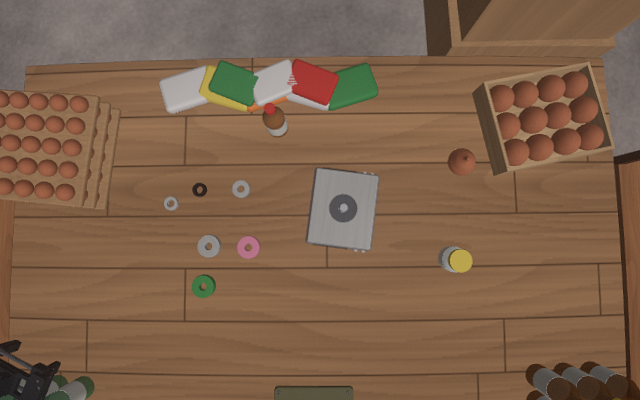

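View pics/scene.png

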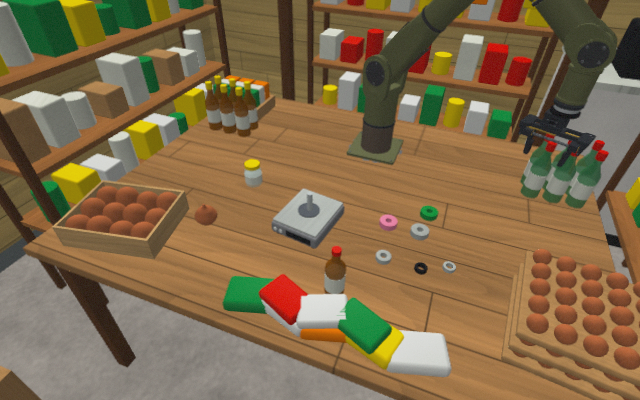

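The top view shows grey rings at (208,246), (241,188) and (171,203), a black one at (200,189), a pink one at (248,247) and a green one at (203,286). The scale's arbor is near (343,208). The grey rings fit the description; I'll confirm which is which by size in an enlarged crop.

```bash
python3 - <<'E'
from h import *
a=np.load("top.npy")
L=crop(a,150,165,270,305,4);R=crop(a,300,160,385,255,6)
H=max(L.shape[0],R.shape[0]);print(L.shape,R.shape)
R=cv2.resize(R,(320,int(320*95/85)))
c=np.zeros((560,800,3),np.uint8);c[:L.shape[0],:480]=L;c[:R.shape[0],480:]=R
save("c1",c)
# blob measurement: grey bright low-saturation
hsv=cv2.cvtColor(a,cv2.COLOR_RGB2HSV)
m=((hsv[:,:,1]<60)&(hsv[:,:,2]>90)).astype(np.uint8)
n,l,st,ce=cv2.connectedComponentsWithStats(m)
for i in range(1,n):
    x,y,w,h,A=st[i]
    if A>40 and 150<x<400 and 150<y<310: 
        box=cv2.minAreaRect(np.argwhere(l==i)[:,::-1].astype(np.float32))
        print(st[i],ce[i],box)
for p,z,nm in(((208,246),22,'L'),((241,188),17,'M'),((171,203),14,'S'),((343,208),65,'seat'),((200,189),14,'blk'),((248,247),22,'pink'),((203,286),22,'green'),((460,260),90,'jar'),((461,161),40,'onion'),((270,107),170,'bottle')):
    print(nm,pix2w("top",[p],z))
E
```

```text
(560, 480, 3) (570, 510, 3)
[ 306  168   73   85 4319] [343.12641815 209.31257235] ((342.4365234375, 209.4329071044922), (64.89887237548828, 79.67547607421875), 6.788974285125732)
[232 180  18  18 229] [240.59388646 188.59388646] ((240.5, 188.5), (17.0, 17.0), 90.0)
[164 196  15  15 142] [170.74647887 203.09859155] ((170.75001525878906, 203.25003051757812), (14.142135620117188, 13.435027122497559), 45.0)
[338 203  11  10  77] [343.16883117 207.62337662] ((342.8846435546875, 207.576904296875), (8.597853660583496, 9.707253456115723), 56.30992889404297)
[197 235  24  23 389] [208.58868895 245.7840617 ] ((208.5, 246.0), (22.0, 23.0), 90.0)
L [[469.5 273.5  22. ]]
M [[623.1 188.5  17. ]]
S [[584.7 379.4  14. ]]
seat [[564.2 -80.8  65. ]]
blk [[621.9 300.7  14. ]]
pink [[466.5 167.3  22. ]]
green [[365.4 285.4  22. ]]
jar [[ 432.9 -362.9   90. ]]
onion [[ 686.6 -394.9   40. ]]
bottle [[792.7  89.9 170. ]]
```

View pics/c1.png

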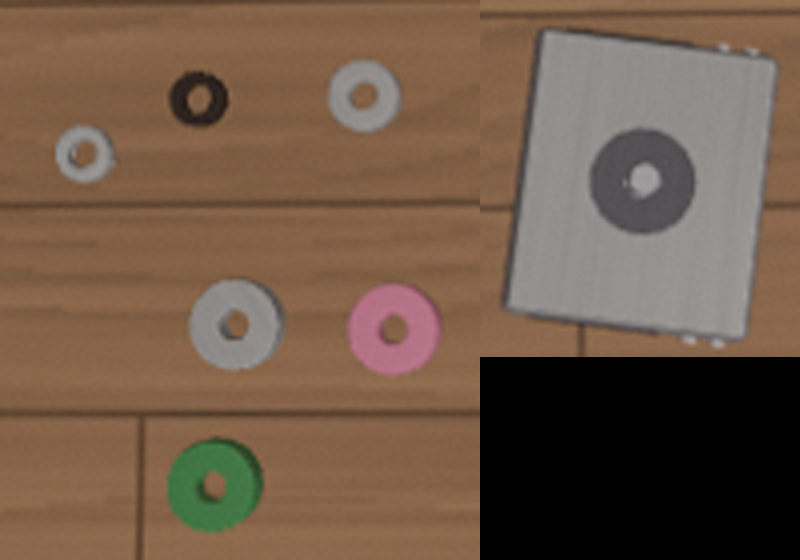

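The sizes match: (208,246), about 24 px, is the large ring. (241,188), 18 px, is the middle one and (171,203), 15 px, is the small one. Pink, green and black are decoys.

```bash
python3 - <<'E'
from h import *
from scipy.spatial.transform import Rotation as Ro
s=robot.sense();R=Ro.from_euler('xyz',s['eef_rot']).as_matrix();print(R.round(3))
# large at 469.5,273.5 ; want tool x=-z and z (jaw) direction options
for yaw in(0,45,90,135,-45):
    z=np.array([np.cos(np.radians(yaw)),np.sin(np.radians(yaw)),0]);x=np.array([0,0,-1.]);y=np.cross(z,x)
    print(yaw,np.degrees(Ro.from_matrix(np.c_[x,y,z]@R.T).as_rotvec()).round(1))
# arbor top vs seat in top image
a=np.load("top.npy");hsv=cv2.cvtColor(a,cv2.COLOR_RGB2HSV)
dark=((hsv[:,:,2]<95)).astype(np.uint8)[185:230,322:366]
n,l,st,ce=cv2.connectedComponentsWithStats(dark)
i=1+np.argmax(st[1:,4]);pts=np.argwhere(l==i)[:,::-1].astype(np.float32)
(e,ax,an)=cv2.fitEllipse(cv2.convexHull(pts));e=np.array(e)+[322,185];print(e,ax)
for z in(60,65,70):print(pix2w("top",[e],z))
print(w2pix("top",[[564.2,-80.8,131]]),"arbor tip at",pix2w("top",[(343.2,207.6)],131))
E
```

```text
[[-0.001 -0.917  0.398]
 [-0.002  0.398  0.917]
 [-1.    -0.    -0.002]]
0 [  0.1  -0.1 -66.5]
45 [  0.1  -0.  -21.5]
90 [ 0.1 -0.  23.5]
135 [ 0.1  0.  68.5]
-45 [ 0.000e+00 -1.000e-01 -1.115e+02]
[342.89344215 207.81942749] (26.929424285888672, 27.104738235473633)
[[564.9 -80.8  60. ]]
[[564.6 -80.5  65. ]]
[[564.3 -80.3  70. ]]
[[344.5 206.2]] arbor tip at [[561.  -77.7 131. ]]
```

Emit:
step_arm:
  steps:
    - {"dp":[5,-6,-1],"dr":[0,0,6],"hand":8.8}
    - {"dp":[22.07,-29.92,-9],"dr":[0,0,23.5],"hand":8.8}
    - {"dp":[22.07,-29.92,-9],"dr":[0,0,23.5],"hand":8.8}
    - {"dp":[22.07,-29.92,-9],"dr":[0,0,23.5],"hand":8.8}
    - {"dp":[22.07,-29.92,-9],"dr":[0,0,23.5],"hand":8.8}
    - {"dp":[22.07,-29.92,-9],"dr":[0,0,23.5],"hand":8.8}
    - {"dp":[22.07,-29.92,-9],"dr":[0,0,23.5],"hand":8.8}
    - {"dp":[22.07,-29.92,-9],"dr":[0,0,23.5],"hand":8.8}
    - {"dp":[22.07,-29.92,-9],"dr":[0,0,23.5],"hand":8.8}
    - {"dp":[22.07,-29.92,-9],"dr":[0,0,23.5],"hand":8.8}
    - {"dp":[22.07,-29.92,-9],"dr":[0,0,23.5],"hand":8.8}
    - {"dp":[22.07,-29.92,-9],"dr":[0,0,23.5],"hand":8.8}
    - {"dp":[22.07,-29.92,-9],"dr":[0,0,23.5],"hand":8.8}

```text
time: 1.18
position: [468.4, 275.9, 159.4]
eef_rot: [0.416, 1.57, 1.99]
ft_force: [-1.4, -0.4, 0.5]
finger_gap: 0.999
```

```bash
cat >> h.py <<'E'
from scipy.spatial.transform import Rotation as Ro
def st():
    s=robot.sense();R=Ro.from_euler('xyz',s['eef_rot']).as_matrix()
    print("t",round(s['time'],2),"pos",s['position'].round(1),"x",R[:,0].round(3),"jawyaw",round(np.degrees(np.arctan2(R[1,2],R[0,2])),1),"F",s['ft_force'].round(2),"T",s['torque'].round(2),"gap",round(s['finger_gap']*88.1,1),"q",s['joints'].round(2));return s
def rings(name,z,a=None,cm=None,box=None):
    pass
E
python3 - <<'E'
from h import *
st();c=robot.camera_model("wrist");a=robot.grab_frame("wrist");np.save("w1.npy",a);save("w1",a)
print(w2pix("wrist",[[469.5,273.5,22]]))
R=cv2.Rodrigues(c["rvec"])[0];print("cam",-R.T@np.ravel(c["tvec"]),R[2])
E
```

```text
t 1.18 pos [468.4 275.9 159.4] x [-0.     0.001 -1.   ] jawyaw 90.2 F [-1.35 -0.43  0.46] T [0.   0.03 0.04] gap 88.0 q [-0.43  0.73 -0.32  1.89  0.38  0.58  0.58]
[[315.3 189.6]]
cam [399.63933456 275.39384257 294.97301946] [ 2.69512179e-01  9.41351667e-04 -9.62996521e-01]
```

View pics/w1.png

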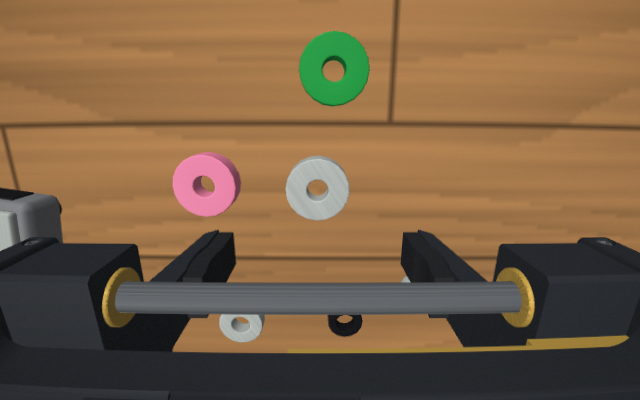

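The wrist view puts the large grey ring at (317,188), within 2 px of the prediction. I'm descending, and will squeeze twice at 90° to each other to centre it.

Emit:
step_arm:
  steps:
    - {"dp":[0,-0.1,-4],"dr":[0,0,0],"hand":8.8}
    - {"dp":[0,-0.1,-8],"dr":[0,0,0],"hand":8.8}
    - {"dp":[0,-0.1,-12],"dr":[0,0,0],"hand":8.8}
    - {"dp":[0,-0.1,-14.2],"dr":[0,0,0],"hand":8.8}
    - {"dp":[0,-0.1,-14.2],"dr":[0,0,0],"hand":7}
    - {"dp":[0,-0.1,-14.2],"dr":[0,0,0],"hand":5.5}
    - {"dp":[0,-0.1,-14.2],"dr":[0,0,0],"hand":5.5}
    - {"dp":[0,-0.1,-14.2],"dr":[0,0,0],"hand":5.5}
    - {"dp":[0,-0.1,-14.2],"dr":[0,0,0],"hand":5.5}

```text
time: 1.98
position: [469.1, 275.7, 19.3]
eef_rot: [-0.836, 1.568, 0.738]
ft_force: [-0.4, -0.3, 4.8]
finger_gap: 0.661
```

```bash
python3 - <<'E'
from h import *
st();print(pix2w("wrist",[(317,188)],22),w2pix("top",[[564,-80,65]]))
E
```

```text
t 1.98 pos [469.1 275.7  19.3] x [ 0.002  0.002 -1.   ] jawyaw 90.2 F [-0.44 -0.3   4.82] T [-0.02  0.09  0.02] gap 58.3 q [-0.52  0.96 -0.16  1.94  0.5   0.27  0.48]
[[433.6 274.9  22. ]] [[342.7 208.1]]
```

Emit:
step_arm:
  steps:
    - {"dp":[0,0,-0.2],"dr":[0,0,0],"hand":7.2}
    - {"dp":[0,0,-0.2],"dr":[0,0,0],"hand":7.2}
    - {"dp":[0,0,-0.2],"dr":[0,0,-7],"hand":7.2}
    - {"dp":[0,0,-0.2],"dr":[0,0,-14],"hand":7.2}
    - {"dp":[0,0,-0.2],"dr":[0,0,-21],"hand":7.2}
    - {"dp":[0,0,-0.2],"dr":[0,0,-28],"hand":7.2}
    - {"dp":[0,0,-0.2],"dr":[0,0,-35],"hand":7.2}
    - {"dp":[0,0,-0.2],"dr":[0,0,-42],"hand":7.2}
    - {"dp":[0,0,-0.2],"dr":[0,0,-49],"hand":7.2}
    - {"dp":[0,0,-0.2],"dr":[0,0,-56],"hand":7.2}
    - {"dp":[0,0,-0.2],"dr":[0,0,-63],"hand":7.2}
    - {"dp":[0,0,-0.2],"dr":[0,0,-70],"hand":7.2}
    - {"dp":[0,0,-0.2],"dr":[0,0,-77],"hand":7.2}
    - {"dp":[0,0,-0.2],"dr":[0,0,-84],"hand":7.2}
    - {"dp":[0,0,-0.2],"dr":[0,0,-90],"hand":7.2}
    - {"dp":[0,0,-0.2],"dr":[0,0,-90],"hand":5.3}
    - {"dp":[0,0,-0.2],"dr":[0,0,-90],"hand":5.3}
    - {"dp":[0,0,-0.2],"dr":[0,0,-90],"hand":5.3}
    - {"dp":[0,0,-0.2],"dr":[0,0,-90],"hand":5.3}
    - {"dp":[0,0,-0.2],"dr":[0,0,-90],"hand":5.3}

```text
time: 3.65
position: [469.3, 275.9, 17.5]
eef_rot: [-0.623, 1.568, -0.617]
ft_force: [-1.0, 0.7, 1.6]
finger_gap: 0.68
```

```bash
python3 - <<'E'
from h import *
st()
E
```

```text
t 3.65 pos [469.3 275.9  17.5] x [ 0.002 -0.002 -1.   ] jawyaw 0.3 F [-1.05  0.66  1.62] T [ 0.01  0.06 -0.01] gap 59.9 q [-0.66  0.97  0.07  1.95 -0.24  0.23 -0.38]
```

Emit:
step_arm:
  steps:
    - {"dp":[0,0,3],"dr":[0,0,0],"hand":5.3}
    - {"dp":[0,0,7],"dr":[0,0,0],"hand":5.3}
    - {"dp":[0.5,-2,11],"dr":[0,0,0],"hand":5.3}
    - {"dp":[1.5,-5,14.5],"dr":[0,0,0],"hand":5.3}
    - {"dp":[2.5,-9,16.5],"dr":[0,0,0],"hand":5.3}
    - {"dp":[3.5,-13,16.5],"dr":[0,0,0],"hand":5.3}
    - {"dp":[4.5,-17,16.5],"dr":[0,0,0],"hand":5.3}
    - {"dp":[5.5,-21,16.5],"dr":[0,0,0],"hand":5.3}
    - {"dp":[6.5,-25,16.5],"dr":[0,0,0],"hand":5.3}
    - {"dp":[7.5,-29,16.5],"dr":[0,0,0],"hand":5.3}
    - {"dp":[8.5,-32.5,16.5],"dr":[0,0,0],"hand":5.3}
    - {"dp":[9.17,-35.36,16.5],"dr":[0,0,0],"hand":5.3}
    - {"dp":[9.17,-35.36,16.5],"dr":[0,0,0],"hand":5.3}
    - {"dp":[9.17,-35.36,16.5],"dr":[0,0,0],"hand":5.3}
    - {"dp":[9.17,-35.36,16.5],"dr":[0,0,0],"hand":5.3}
    - {"dp":[9.17,-35.36,16.5],"dr":[0,0,0],"hand":5.3}

```text
time: 4.98
position: [560.2, -75.8, 181.9]
eef_rot: [-0.478, 1.57, -0.47]
ft_force: [-0.3, 0.2, -3.9]
finger_gap: 0.677
```

```bash
python3 - <<'E'
from h import *
st();a=robot.grab_frame("wrist");np.save("w2.npy",a);s=st()
b=robot.grab_frame("scene");np.save("s2.npy",b)
p=w2pix("wrist",[[561,-77.7,131],[564.5,-80.5,65],s['position']]);print(p)
q=w2pix("scene",[[561,-77.7,131],[564.5,-80.5,65],s['position']]);print(q)
x,y=q[0].astype(int)
B=crop(b,x-35,y-50,x+35,y+30,5)
c=np.zeros((800,640,3),np.uint8);c[:400]=a;c[400:,:350]=B[:400]
import json;np.save("cm2.npy",robot.camera_model("wrist"),allow_pickle=True)
save("w2",cv2.resize(c[:, :],(480,600),interpolation=cv2.INTER_AREA) if 0 else np.hstack([a[:, 120:520],B[:400]]))
E
```

```text
t 4.98 pos [560.2 -75.8 181.9] x [ 0. -0. -1.] jawyaw 0.5 F [-0.26  0.19 -3.87] T [-0.03  0.07 -0.  ] gap 59.7 q [ 0.01  0.7   0.07  1.82 -0.08  0.62  0.13]
t 5.03 pos [560.4 -75.7 182.1] x [ 0.001 -0.    -1.   ] jawyaw 0.5 F [-0.43  0.07 -3.99] T [-0.01  0.1   0.05] gap 60.0 q [ 0.01  0.7   0.07  1.82 -0.08  0.62  0.14]
[[317.8 223.4]
 [321.6 199.5]
 [316.9 256.4]]
[[309.5 192.9]
 [308.3 209.1]
 [310.1 179.9]]
```

View pics/w2.png

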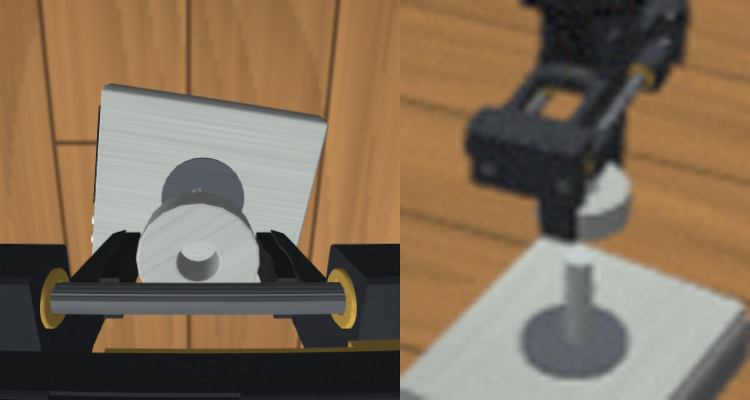

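In the wrist view the held ring hides the arbor. The scene crop shows the arbor tip where the top view predicted it. I'll shift 60 mm in -y for an unobstructed wrist view of the tip.

Emit:
step_arm:
  steps:
    - {"dp":[0,-3,0],"dr":[0,0,0],"hand":5.3}
    - {"dp":[0,-6.5,0],"dr":[0,0,0],"hand":5.3}
    - {"dp":[0,-6.5,0],"dr":[0,0,0],"hand":5.3}
    - {"dp":[0,-6.5,0],"dr":[0,0,0],"hand":5.3}
    - {"dp":[0,-6.5,0],"dr":[0,0,0],"hand":5.3}

```text
time: 5.5
position: [560.5, -139.7, 182.1]
eef_rot: [0.117, 1.57, 0.126]
ft_force: [0.2, 0.4, -5.3]
finger_gap: 0.678
```

```bash
python3 - <<'E'
from h import *
import pickle
s=st();cm=robot.camera_model("wrist");a=robot.grab_frame("wrist");np.save("w3.npy",a);pickle.dump(cm,open("cm3.pkl","wb"))
p=w2pix("wrist",[[561,-77.7,131],[564.5,-80.5,65]]);print(p)
x,y=p[0].astype(int)
x0,y0=max(x-65,0),max(y-55,0);print(x0,y0)
save("w3",crop(a,x0,y0,x0+130,y0+100,6))
E
```

```text
t 5.5 pos [ 560.5 -139.7  182.1] x [ 0.001  0.    -1.   ] jawyaw 0.5 F [ 0.22  0.4  -5.31] T [0.02 0.05 0.03] gap 59.7 q [ 0.13  0.71  0.05  1.79 -0.06  0.64  0.23]
[[318.8 124.9]
 [322.6 125.1]]
253 69
```

View pics/w3.png

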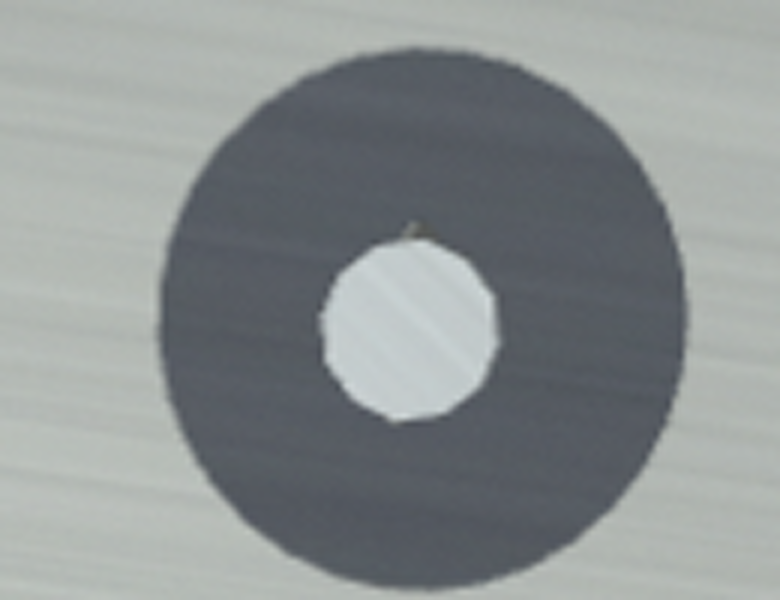

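The dark seat is centred at crop (423,318), i.e. image (323.2,121.7), and the light arbor top at crop (410,330), i.e. (321.0,123.6).

```bash
python3 - <<'E'
from h import *
import pickle
cm=pickle.load(open("cm3.pkl","rb"));c=lambda x,y:((x+.5)/6-.5+253,(y+.5)/6-.5+69)
R=cv2.Rodrigues(cm["rvec"])[0];print("cam",(-R.T@np.ravel(cm["tvec"])).round(1))
for h in(60,65,70):
    print(h,pix2w("",[c(423.5,318.5),c(160,318),c(687,318),c(423,47),c(423,590)],h,cm).tolist())
    print("  tip",pix2w("",[c(410,330),c(320,330),c(500,330)],h+66,cm).tolist())
E
```

```text
cam [559.9 -71.  317.7]
60 [[564.9, -78.8, 60.0], [528.6, -79.0, 60.0], [601.3, -78.3, 60.0], [564.4, -43.4, 60.0], [565.3, -116.7, 60.0]]
  tip [[562.3, -77.9, 126.0], [553.0, -78.0, 126.0], [571.5, -77.9, 126.0]]
65 [[564.8, -78.6, 65.0], [529.2, -78.8, 65.0], [600.5, -78.2, 65.0], [564.3, -44.0, 65.0], [565.2, -115.8, 65.0]]
  tip [[562.2, -77.8, 131.0], [553.2, -77.8, 131.0], [571.2, -77.7, 131.0]]
70 [[564.7, -78.5, 70.0], [529.8, -78.7, 70.0], [599.7, -78.0, 70.0], [564.2, -44.5, 70.0], [565.1, -114.9, 70.0]]
  tip [[562.1, -77.6, 136.0], [553.4, -77.7, 136.0], [570.9, -77.5, 136.0]]
```

Emit:
step_arm:
  steps:
    - {"dp":[0.15,3,0],"dr":[0,0,0],"hand":5.3}
    - {"dp":[0.15,6.19,0],"dr":[0,0,0],"hand":5.3}
    - {"dp":[0.15,6.19,-1.5],"dr":[0,0,0],"hand":5.3}
    - {"dp":[0.15,6.19,-3],"dr":[0,0,0],"hand":5.3}
    - {"dp":[0.15,6.19,-3],"dr":[0,0,0],"hand":5.3}
    - {"dp":[0.15,6.19,-3],"dr":[0,0,0],"hand":5.3}
    - {"dp":[0.15,6.19,-3],"dr":[0,0,0],"hand":5.3}

```text
time: 6.13
position: [562.5, -76.7, 152.7]
eef_rot: [0.307, 1.569, 0.318]
ft_force: [0.2, 0.2, -4.0]
finger_gap: 0.681
```

Emit:
step_arm:
  steps:
    - {"dp":[-0.03,-0.1,-0.1],"dr":[0,0,0],"hand":5.3}
    - {"dp":[-0.03,-0.1,-0.2],"dr":[0,0,0],"hand":5.3}
    - {"dp":[-0.03,-0.1,-0.3],"dr":[0,0,0],"hand":5.3}
    - {"dp":[-0.03,-0.1,-0.4],"dr":[0,0,0],"hand":5.3}
    - {"dp":[-0.03,-0.1,-0.5],"dr":[0,0,0],"hand":5.3}
    - {"dp":[-0.03,-0.1,-0.5],"dr":[0,0,0],"hand":5.3}

```text
time: 6.63
position: [562.1, -77.7, 147.5]
eef_rot: [0.427, 1.569, 0.438]
ft_force: [-1.0, -0.4, -4.1]
finger_gap: 0.679
```

Emit:
step_arm:
  steps:
    - {"dp":[0,0,-0.1],"dr":[0,0,0],"hand":5.3}
    - {"dp":[0,0,-0.2],"dr":[0,0,0],"hand":5.3}
    - {"dp":[0,0,-0.3],"dr":[0,0,0],"hand":5.3}
    - {"dp":[0,0,-0.3],"dr":[0,0,0],"hand":5.3}

```text
time: 6.97
position: [561.9, -77.7, 144.2]
eef_rot: [0.633, 1.57, 0.644]
ft_force: [0.4, 0.3, -5.1]
finger_gap: 0.676
```

Emit:
step_arm:
  steps:
    - {"dp":[0,0,-0.1],"dr":[0,0,0],"hand":5.3}
    - {"dp":[0,0,-0.2],"dr":[0,0,0],"hand":5.3}
    - {"dp":[0,0,-0.3],"dr":[0,0,0],"hand":5.3}
    - {"dp":[0,0,-0.3],"dr":[0,0,0],"hand":5.3}

```text
time: 7.3
position: [561.8, -77.7, 141.0]
eef_rot: [0.846, 1.57, 0.857]
ft_force: [-0.3, -0.9, -4.8]
finger_gap: 0.675
```

```bash
python3 - <<'E'
from h import *
st()
E
```

```text
t 7.3 pos [561.8 -77.7 141. ] x [ 0.001  0.001 -1.   ] jawyaw 0.6 F [-0.33 -0.89 -4.76] T [-0.08  0.09  0.01] gap 59.5 q [ 0.02  0.77  0.06  1.85 -0.08  0.53  0.14]
```

No contact down to 123.5 mm, below the lowest possible tip (126), so the ring is threading. I'll continue to the leaves.

Emit:
step_arm:
  steps:
    - {"dp":[0,0,-0.15],"dr":[0,0,0],"hand":5.3}
    - {"dp":[0,0,-0.3],"dr":[0,0,0],"hand":5.3}
    - {"dp":[0,0,-0.45],"dr":[0,0,0],"hand":5.3}
    - {"dp":[0,0,-0.6],"dr":[0,0,0],"hand":5.3}

```text
time: 7.63
position: [561.8, -77.7, 134.8]
eef_rot: [1.014, 1.57, 1.025]
ft_force: [0.4, -0.2, -5.5]
finger_gap: 0.678
```

Emit:
step_arm:
  steps:
    - {"dp":[0,0,-0.1],"dr":[0,0,0],"hand":5.3}
    - {"dp":[0,0,-0.2],"dr":[0,0,0],"hand":5.3}
    - {"dp":[0,0,-0.3],"dr":[0,0,0],"hand":5.3}
    - {"dp":[0,0,-0.4],"dr":[0,0,0],"hand":5.3}

```text
time: 7.97
position: [561.8, -77.6, 130.7]
eef_rot: [0.928, 1.57, 0.939]
ft_force: [-0.3, 0.0, -5.1]
finger_gap: 0.677
```

Emit:
step_arm:
  steps:
    - {"dp":[0,0,-0.1],"dr":[0,0,0],"hand":5.3}
    - {"dp":[0,0,-0.2],"dr":[0,0,0],"hand":5.3}
    - {"dp":[0,0,-0.3],"dr":[0,0,0],"hand":5.3}
    - {"dp":[0,0,-0.4],"dr":[0,0,0],"hand":5.3}

```text
time: 8.3
position: [562.2, -77.6, 127.0]
eef_rot: [0.443, 1.569, 0.454]
ft_force: [-0.5, 0.6, -1.6]
finger_gap: 0.677
```

Emit:
step_arm:
  steps:
    - {"dp":[0,0,-0.1],"dr":[0,0,0],"hand":5.3}
    - {"dp":[0,0,-0.2],"dr":[0,0,0],"hand":5.3}
    - {"dp":[0,0,-0.3],"dr":[0,0,0],"hand":5.3}
    - {"dp":[0,0,-0.4],"dr":[0,0,0],"hand":5.3}

```text
time: 8.63
position: [562.5, -77.6, 123.0]
eef_rot: [0.35, 1.569, 0.361]
ft_force: [0.2, 0.3, 0.4]
finger_gap: 0.678
```

Emit:
step_arm:
  steps:
    - {"dp":[0,0,-0.13],"dr":[0,0,0],"hand":5.3}
    - {"dp":[0,0,-0.26],"dr":[0,0,0],"hand":5.3}
    - {"dp":[0,0,-0.4],"dr":[0,0,0],"hand":5.3}
    - {"dp":[0,0,-0.53],"dr":[0,0,0],"hand":5.3}
    - {"dp":[0,0,-0.66],"dr":[0,0,0],"hand":5.3}
    - {"dp":[0,0,-0.8],"dr":[0,0,0],"hand":5.3}

```text
time: 9.13
position: [562.4, -77.6, 114.8]
eef_rot: [0.36, 1.569, 0.371]
ft_force: [-1.2, 0.8, -1.7]
finger_gap: 0.678
```

Emit:
step_arm:
  steps:
    - {"dp":[0,0,-0.13],"dr":[0,0,0],"hand":5.3}
    - {"dp":[0,0,-0.26],"dr":[0,0,0],"hand":5.3}
    - {"dp":[0,0,-0.4],"dr":[0,0,0],"hand":5.3}
    - {"dp":[0,0,-0.53],"dr":[0,0,0],"hand":5.3}
    - {"dp":[0,0,-0.66],"dr":[0,0,0],"hand":5.3}
    - {"dp":[0,0,-0.8],"dr":[0,0,0],"hand":5.3}

```text
time: 9.63
position: [562.8, -77.5, 106.9]
eef_rot: [0.266, 1.568, 0.277]
ft_force: [-0.3, 0.4, 2.5]
finger_gap: 0.675
```

Emit:
step_arm:
  steps:
    - {"dp":[0,0,-0.12],"dr":[0,0,0],"hand":5.3}
    - {"dp":[0,0,-0.24],"dr":[0,0,0],"hand":5.3}
    - {"dp":[0,0,-0.36],"dr":[0,0,0],"hand":5.3}
    - {"dp":[0,0,-0.48],"dr":[0,0,0],"hand":5.3}
    - {"dp":[0,0,-0.6],"dr":[0,0,0],"hand":5.3}

```text
time: 10.05
position: [562.5, -77.6, 100.5]
eef_rot: [0.347, 1.569, 0.358]
ft_force: [0.7, 1.0, -1.3]
finger_gap: 0.677
```

Emit:
step_arm:
  steps:
    - {"dp":[0,0,-0.12],"dr":[0,0,0],"hand":5.3}
    - {"dp":[0,0,-0.24],"dr":[0,0,0],"hand":5.3}
    - {"dp":[0,0,-0.36],"dr":[0,0,0],"hand":5.3}
    - {"dp":[0,0,-0.48],"dr":[0,0,0],"hand":5.3}
    - {"dp":[0,0,-0.6],"dr":[0,0,0],"hand":5.3}

```text
time: 10.47
position: [562.4, -77.6, 94.5]
eef_rot: [0.373, 1.569, 0.384]
ft_force: [-0.3, 0.1, 2.5]
finger_gap: 0.677
```

Emit:
step_arm:
  steps:
    - {"dp":[0,0,-0.1],"dr":[0,0,0],"hand":5.3}
    - {"dp":[0,0,-0.2],"dr":[0,0,0],"hand":5.3}
    - {"dp":[0,0,-0.3],"dr":[0,0,0],"hand":5.3}
    - {"dp":[0,0,-0.4],"dr":[0,0,0],"hand":5.3}

```text
time: 10.8
position: [562.7, -77.6, 90.6]
eef_rot: [0.278, 1.568, 0.289]
ft_force: [0.2, 1.0, 1.9]
finger_gap: 0.678
```

Emit:
step_arm:
  steps:
    - {"dp":[0,0,-0.05],"dr":[0,0,0],"hand":5.3}
    - {"dp":[0,0,-0.1],"dr":[0,0,0],"hand":5.3}
    - {"dp":[0,0,-0.15],"dr":[0,0,0],"hand":5.3}
    - {"dp":[0,0,-0.2],"dr":[0,0,0],"hand":5.3}

```text
time: 11.13
position: [562.8, -77.6, 88.6]
eef_rot: [0.246, 1.568, 0.257]
ft_force: [-0.2, 0.9, 0.9]
finger_gap: 0.671
```

Emit:
step_arm:
  steps:
    - {"dp":[0,0,-0.07],"dr":[0,0,0],"hand":5.3}
    - {"dp":[0,0,-0.13],"dr":[0,0,0],"hand":5.3}
    - {"dp":[0,0,-0.2],"dr":[0,0,0],"hand":5.3}

```text
time: 11.38
position: [562.8, -77.5, 86.3]
eef_rot: [0.266, 1.568, 0.277]
ft_force: [-0.2, 0.4, -0.2]
finger_gap: 0.68
```

Emit:
step_arm:
  steps:
    - {"dp":[0,0,-0.07],"dr":[0,0,0],"hand":5.3}
    - {"dp":[0,0,-0.13],"dr":[0,0,0],"hand":5.3}
    - {"dp":[0,0,-0.2],"dr":[0,0,0],"hand":5.3}

```text
time: 11.63
position: [562.6, -77.6, 84.0]
eef_rot: [0.322, 1.568, 0.333]
ft_force: [-0.6, 0.7, -1.3]
finger_gap: 0.677
```

Emit:
step_arm:
  steps:
    - {"dp":[0,0,-0.05],"dr":[0,0,0],"hand":5.3}
    - {"dp":[0,0,-0.1],"dr":[0,0,0],"hand":5.3}

```text
time: 11.8
position: [562.4, -77.6, 82.8]
eef_rot: [0.366, 1.569, 0.377]
ft_force: [0.2, 1.1, -0.9]
finger_gap: 0.674
```

Emit:
step_arm:
  steps:
    - {"dp":[0,0,-0.05],"dr":[0,0,0],"hand":5.3}
    - {"dp":[0,0,-0.1],"dr":[0,0,0],"hand":5.3}

```text
time: 11.97
position: [562.4, -77.5, 81.8]
eef_rot: [0.435, 1.569, 0.446]
ft_force: [-0.2, 2.0, 0.2]
finger_gap: 0.677
```

Emit:
step_arm:
  steps:
    - {"dp":[0,0,-0.04],"dr":[0,0,0],"hand":5.3}
    - {"dp":[0,0,-0.08],"dr":[0,0,0],"hand":5.3}

```text
time: 12.13
position: [562.4, -77.5, 81.4]
eef_rot: [0.423, 1.569, 0.434]
ft_force: [-2.8, 1.2, 7.4]
finger_gap: 0.675
```

Emit:
step_arm:
  steps:
    - {"dp":[0,0,-0.04],"dr":[0,0,0],"hand":5.3}
    - {"dp":[0,0,-0.08],"dr":[0,0,0],"hand":5.3}

```text
time: 12.3
position: [562.4, -77.5, 81.4]
eef_rot: [0.384, 1.568, 0.395]
ft_force: [-2.3, 0.6, 8.5]
finger_gap: 0.679
```

Emit:
step_arm:
  steps:
    - {"dp":[0,0,-0.03],"dr":[0,0,0],"hand":5.3}
    - {"dp":[0,0,-0.06],"dr":[0,0,0],"hand":5.3}

```text
time: 12.47
position: [562.4, -77.5, 81.4]
eef_rot: [0.36, 1.568, 0.37]
ft_force: [-1.8, 1.0, 8.9]
finger_gap: 0.679
```

Emit:
step_arm:
  steps:
    - {"dp":[0,0,-0.06],"dr":[0,0,0],"hand":5.3}
    - {"dp":[0,0,-0.1],"dr":[0,0,0],"hand":5.3}
    - {"dp":[0,0,-0.1],"dr":[0,0,0],"hand":5.3}

```text
time: 12.72
position: [562.4, -77.5, 81.3]
eef_rot: [0.33, 1.568, 0.341]
ft_force: [-2.3, 1.5, 9.8]
finger_gap: 0.68
```

```bash
python3 - <<'E'
from h import *
st();b=robot.grab_frame("scene");c=b
x,y=w2pix("scene",[[562,-78,64]])[0].astype(int);print(x,y)
save("s3",crop(b,x-50,y-50,x+50,y+30,7))
E
```

```text
t 12.72 pos [562.4 -77.5  81.3] x [ 0.003  0.001 -1.   ] jawyaw 0.6 F [-2.26  1.49  9.78] T [0.16 0.51 0.04] gap 59.9 q [ 0.03  0.87  0.04  1.87 -0.08  0.4   0.15]
309 209
```

View pics/s3.png

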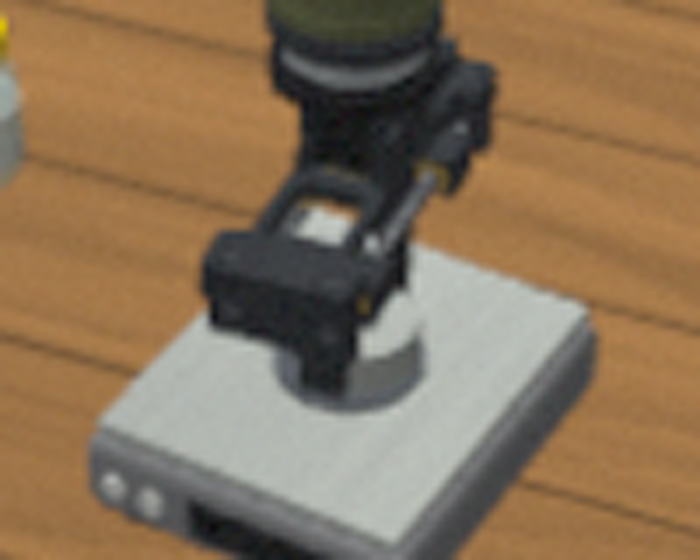

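The scene crop shows the ring sitting on the dark seat with no visible gap. I'll release it, then press on its top with straddling fingertips as a check.

Emit:
step_arm:
  steps:
    - {"dp":[0,0,0.05],"dr":[0,0,0],"hand":7.5}
    - {"dp":[0,0,0.05],"dr":[0,0,0],"hand":7.5}
    - {"dp":[0,0,0.05],"dr":[0,0,0],"hand":7.5}
    - {"dp":[0,0,1],"dr":[0,0,0],"hand":7.5}
    - {"dp":[0,0,2.4],"dr":[0,0,0],"hand":7.5}
    - {"dp":[0,0,2.4],"dr":[0,0,0],"hand":3.2}
    - {"dp":[0,0,2.4],"dr":[0,0,0],"hand":3.2}
    - {"dp":[0,0,2.4],"dr":[0,0,0],"hand":3.2}
    - {"dp":[0,0,2.4],"dr":[0,0,0],"hand":3.2}
    - {"dp":[0,0,2.1],"dr":[0,0,0],"hand":3.2}
    - {"dp":[0,0,1.8],"dr":[0,0,0],"hand":3.2}
    - {"dp":[0,0,1.8],"dr":[0,0,0],"hand":3.2}

```text
time: 13.77
position: [561.7, -77.4, 98.3]
eef_rot: [0.834, 1.569, 0.845]
ft_force: [-0.6, -0.4, -0.8]
finger_gap: 0.37
```

Emit:
step_arm:
  steps:
    - {"dp":[0,0,-0.05],"dr":[0,0,0],"hand":3.2}
    - {"dp":[0,0,-0.1],"dr":[0,0,0],"hand":3.2}
    - {"dp":[0,0,-0.14],"dr":[0,0,0],"hand":3.2}

```text
time: 14.02
position: [561.7, -77.5, 97.4]
eef_rot: [0.853, 1.569, 0.864]
ft_force: [-2.0, 0.5, 9.2]
finger_gap: 0.367
```

Emit:
step_arm:
  steps:
    - {"dp":[0,0,-0.05],"dr":[0,0,0],"hand":3.2}
    - {"dp":[0,0,-0.09],"dr":[0,0,0],"hand":3.2}

```text
time: 14.18
position: [561.7, -77.4, 97.3]
eef_rot: [0.801, 1.569, 0.812]
ft_force: [-2.9, 0.7, 11.4]
finger_gap: 0.368
```

Emit:
step_arm:
  steps:
    - {"dp":[0,0,-0.05],"dr":[0,0,0],"hand":3.2}
    - {"dp":[0,0,-0.09],"dr":[0,0,0],"hand":3.2}

```text
time: 14.35
position: [561.7, -77.5, 97.3]
eef_rot: [0.728, 1.569, 0.738]
ft_force: [-2.8, 0.4, 12.4]
finger_gap: 0.364
```

Pressing down with 12 N stops at a fingertip height of 86.3, so the seat is at about 64 and the large ring is home. Now the middle ring.

Emit:
step_arm:
  steps:
    - {"dp":[0,0,4],"dr":[0,0,0],"hand":3.4}
    - {"dp":[0.2,1,7],"dr":[0,0,0],"hand":5}
    - {"dp":[1,4,8],"dr":[0,0,0],"hand":7.5}
    - {"dp":[2,8,8],"dr":[0,0,0],"hand":7.5}
    - {"dp":[2.9,12,8],"dr":[0,0,0],"hand":7.5}
    - {"dp":[3.8,16,7],"dr":[0,0,0],"hand":7.5}
    - {"dp":[4.7,19.7,4.5],"dr":[0,0,0],"hand":7.5}
    - {"dp":[5.5,23.2,1.5],"dr":[0,0,0],"hand":7.5}
    - {"dp":[6.1,26,-1.5],"dr":[0,0,0],"hand":7.5}
    - {"dp":[6.1,26.7,-3],"dr":[0,0,0],"hand":7.5}
    - {"dp":[6.1,26.7,-3],"dr":[0,0,0],"hand":7.5}
    - {"dp":[6.1,26.7,-3],"dr":[0,0,0],"hand":7.5}

```text
time: 15.35
position: [621.5, 189.7, 66.1]
eef_rot: [3.084, 1.569, 3.096]
ft_force: [-0.1, -1.3, 0.2]
finger_gap: 0.85
```

```bash
python3 - <<'E'
from h import *
st();print(w2pix("wrist",[[623.1,188.5,17]]));a=robot.grab_frame("wrist")
b=robot.grab_frame("top")
save("w4",np.hstack([a[150:400,170:470],cv2.resize(b[200:245:1,300:385],(450,250))])if 0 else np.vstack([np.hstack([cv2.resize(a[100:400,150:490],(400,353))]),]) )
save("w4",np.hstack([a[60:360,150:490],cv2.resize(b[180:240,310:378],(340,300),interpolation=cv2.INTER_CUBIC)]))
E
```

```text
t 15.35 pos [621.5 189.7  66.1] x [-0.001  0.    -1.   ] jawyaw 0.7 F [-0.14 -1.31  0.16] T [-0.11  0.02  0.01] gap 74.9 q [-0.42  0.96  0.11  1.61 -0.16  0.58 -0.22]
[[319.9 223.6]]
```

View pics/w4.png

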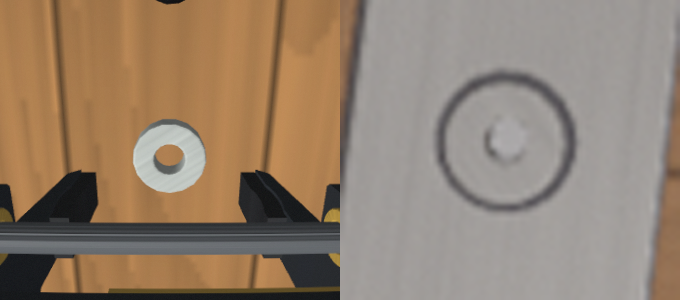

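The wrist view shows the middle ring at (319,220), so its position is about (622.7,190.3). The top crop shows the large ring concentric on its seat. Descending for the first squeeze.

Emit:
step_arm:
  steps:
    - {"dp":[0.12,0.06,-2.5],"dr":[0,0,0],"hand":7.5}
    - {"dp":[0.12,0.06,-4.96],"dr":[0,0,0],"hand":7}
    - {"dp":[0.12,0.06,-4.96],"dr":[0,0,0],"hand":6}
    - {"dp":[0.12,0.06,-4.96],"dr":[0,0,0],"hand":4.2}
    - {"dp":[0.12,0.06,-4.96],"dr":[0,0,0],"hand":4.2}
    - {"dp":[0.12,0.06,-4.96],"dr":[0,0,0],"hand":4.2}
    - {"dp":[0.12,0.06,-4.96],"dr":[0,0,0],"hand":4.2}
    - {"dp":[0.12,0.06,-4.96],"dr":[0,0,0],"hand":6.5}
    - {"dp":[0.12,0.06,-4.96],"dr":[0,0,0],"hand":6.5}

```text
time: 16.2
position: [625.5, 188.0, 19.9]
eef_rot: [0.06, 1.566, 0.068]
ft_force: [-0.2, 0.4, 0.2]
finger_gap: 0.654
```

Emit:
step_arm:
  steps:
    - {"dp":[0,0,0],"dr":[0,0,7],"hand":6.5}
    - {"dp":[0,0,0],"dr":[0,0,14],"hand":6.5}
    - {"dp":[0,0,0],"dr":[0,0,21],"hand":6.5}
    - {"dp":[0,0,0],"dr":[0,0,28],"hand":6.5}
    - {"dp":[0,0,0],"dr":[0,0,35],"hand":6.5}
    - {"dp":[0,0,0],"dr":[0,0,42],"hand":6.5}
    - {"dp":[0,0,0],"dr":[0,0,49],"hand":6.5}
    - {"dp":[0,0,0],"dr":[0,0,56],"hand":6.5}
    - {"dp":[0,0,0],"dr":[0,0,63],"hand":6.5}
    - {"dp":[0,0,0],"dr":[0,0,70],"hand":6.5}
    - {"dp":[0,0,0],"dr":[0,0,77],"hand":6.5}
    - {"dp":[0,0,0],"dr":[0,0,84],"hand":6.5}
    - {"dp":[0,0,0],"dr":[0,0,89],"hand":6.5}
    - {"dp":[0,0,0],"dr":[0,0,89],"hand":6.5}
    - {"dp":[0,0,0],"dr":[0,0,89],"hand":4.2}
    - {"dp":[0,0,0],"dr":[0,0,89],"hand":4.2}
    - {"dp":[0,0,0],"dr":[0,0,89],"hand":4.2}
    - {"dp":[0,0,0],"dr":[0,0,89],"hand":4.2}
    - {"dp":[0,0,0],"dr":[0,0,89],"hand":4.2}

```text
time: 17.78
position: [625.5, 188.4, 19.9]
eef_rot: [0.024, 1.566, 1.586]
ft_force: [-0.3, 0.9, -0.7]
finger_gap: 0.524
```

```bash
python3 - <<'E'
from h import *
st()
E
```

```text
t 17.78 pos [625.5 188.4  19.9] x [-0.     0.005 -1.   ] jawyaw 89.5 F [-0.29  0.94 -0.67] T [ 0.24  0.03 -0.01] gap 46.2 q [-0.22  1.04 -0.27  1.59  0.44  0.57  0.83]
```

Emit:
step_arm:
  steps:
    - {"dp":[0,0,0],"dr":[0,0.3,0],"hand":5.6}
    - {"dp":[0,0,-0.2],"dr":[0.2,0,0],"hand":5.6}
    - {"dp":[0,0,-0.34],"dr":[0.2,0,0],"hand":5.6}
    - {"dp":[0,0,-0.34],"dr":[0.2,0,0],"hand":5.6}

```text
time: 18.12
position: [625.1, 188.0, 16.0]
eef_rot: [0.117, 1.563, 1.678]
ft_force: [-0.5, -0.7, -0.8]
finger_gap: 0.63
```

Emit:
step_arm:
  steps:
    - {"dp":[0,0,0],"dr":[0,0,0],"hand":4.2}
    - {"dp":[0,0,0],"dr":[0,0,0],"hand":4.2}
    - {"dp":[0,0,0],"dr":[0,0,0],"hand":4.2}
    - {"dp":[0,0,0],"dr":[0,0,0],"hand":4.2}

```text
time: 18.45
position: [625.0, 187.8, 15.9]
eef_rot: [0.164, 1.563, 1.725]
ft_force: [0.2, 0.5, -1.9]
finger_gap: 0.53
```

```bash
python3 - <<'E'
from h import *
st()
E
```

```text
t 18.45 pos [625.  187.8  15.9] x [-0.001  0.008 -1.   ] jawyaw 89.5 F [ 0.2   0.51 -1.86] T [-0.08  0.03  0.01] gap 46.7 q [-0.22  1.05 -0.27  1.59  0.44  0.56  0.83]
```

Emit:
step_arm:
  steps:
    - {"dp":[0,0,3],"dr":[0,0,0],"hand":4.2}
    - {"dp":[-0.3,-1,7],"dr":[0,0,0],"hand":4.2}
    - {"dp":[-0.8,-3,10.5],"dr":[0,0,0],"hand":4.2}
    - {"dp":[-1.4,-6,13],"dr":[0,0,0],"hand":4.2}
    - {"dp":[-2.2,-9.5,15],"dr":[0,0,0],"hand":4.2}
    - {"dp":[-3.1,-13.5,15],"dr":[0,0,0],"hand":4.2}
    - {"dp":[-4.1,-17.5,15],"dr":[0,0,0],"hand":4.2}
    - {"dp":[-5,-21,15],"dr":[0,0,0],"hand":4.2}
    - {"dp":[-5.8,-24.5,15],"dr":[0,0,0],"hand":4.2}
    - {"dp":[-6.26,-26.53,15],"dr":[0,0,0],"hand":4.2}
    - {"dp":[-6.26,-26.53,15],"dr":[0,0,0],"hand":4.2}
    - {"dp":[-6.26,-26.53,15],"dr":[0,0,0],"hand":4.2}
    - {"dp":[-6.26,-26.53,14.2],"dr":[0,0,0],"hand":4.2}
    - {"dp":[-6.26,-26.53,13.4],"dr":[0,0,0],"hand":4.2}
    - {"dp":[-6.26,-26.53,13.4],"dr":[0,0,0],"hand":4.2}
    - {"dp":[-6.26,-26.53,13.4],"dr":[0,0,0],"hand":4.2}

```text
time: 19.78
position: [562.0, -76.0, 148.9]
eef_rot: [0.362, 1.562, 1.926]
ft_force: [-0.3, -0.7, -1.6]
finger_gap: 0.527
```

```bash
python3 - <<'E'
from h import *
st()
E
```

```text
t 19.78 pos [562.  -76.  148.9] x [-0.003  0.008 -1.   ] jawyaw 89.6 F [-0.34 -0.67 -1.56] T [ 0.01 -0.03 -0.07] gap 46.4 q [ 0.28  0.77 -0.38  1.82  0.44  0.63  1.2 ]
```

Emit:
step_arm:
  steps:
    - {"dp":[0.04,-0.15,0],"dr":[0,0,0],"hand":4.2}
    - {"dp":[0.04,-0.15,0],"dr":[0,0,0],"hand":4.2}
    - {"dp":[0.04,-0.15,-0.1],"dr":[0,0,0],"hand":4.2}
    - {"dp":[0.04,-0.15,-0.2],"dr":[0,0,0],"hand":4.2}
    - {"dp":[0.04,-0.15,-0.3],"dr":[0,0,0],"hand":4.2}

```text
time: 20.2
position: [562.5, -77.5, 146.0]
eef_rot: [0.323, 1.562, 1.887]
ft_force: [-0.0, -0.1, -1.9]
finger_gap: 0.526
```

Emit:
step_arm:
  steps:
    - {"dp":[0,0,-0.06],"dr":[0,0,0],"hand":4.2}
    - {"dp":[0,0,-0.12],"dr":[0,0,0],"hand":4.2}
    - {"dp":[0,0,-0.2],"dr":[0,0,0],"hand":4.2}

```text
time: 20.45
position: [562.2, -77.6, 144.0]
eef_rot: [0.39, 1.562, 1.954]
ft_force: [-1.8, 0.4, -2.4]
finger_gap: 0.529
```

Emit:
step_arm:
  steps:
    - {"dp":[0,0,-0.06],"dr":[0,0,0],"hand":4.2}
    - {"dp":[0,0,-0.12],"dr":[0,0,0],"hand":4.2}
    - {"dp":[0,0,-0.2],"dr":[0,0,0],"hand":4.2}

```text
time: 20.7
position: [562.1, -77.6, 141.9]
eef_rot: [0.413, 1.562, 1.976]
ft_force: [-0.7, -0.4, -1.0]
finger_gap: 0.529
```

It's threaded with no contact. Continuing down.

Emit:
step_arm:
  steps:
    - {"dp":[0,0,-0.1],"dr":[0,0,0],"hand":4.2}
    - {"dp":[0,0,-0.2],"dr":[0,0,0],"hand":4.2}
    - {"dp":[0,0,-0.3],"dr":[0,0,0],"hand":4.2}
    - {"dp":[0,0,-0.4],"dr":[0,0,0],"hand":4.2}
    - {"dp":[0,0,-0.5],"dr":[0,0,0],"hand":4.2}

```text
time: 21.12
position: [562.0, -77.6, 136.7]
eef_rot: [0.428, 1.562, 1.991]
ft_force: [-0.9, -0.3, -1.9]
finger_gap: 0.528
```

Emit:
step_arm:
  steps:
    - {"dp":[0,0,-0.1],"dr":[0,0,0],"hand":4.2}
    - {"dp":[0,0,-0.2],"dr":[0,0,0],"hand":4.2}
    - {"dp":[0,0,-0.3],"dr":[0,0,0],"hand":4.2}
    - {"dp":[0,0,-0.4],"dr":[0,0,0],"hand":4.2}
    - {"dp":[0,0,-0.5],"dr":[0,0,0],"hand":4.2}

```text
time: 21.53
position: [562.0, -77.6, 131.6]
eef_rot: [0.429, 1.562, 1.993]
ft_force: [-0.3, 0.4, -0.8]
finger_gap: 0.524
```

Emit:
step_arm:
  steps:
    - {"dp":[0,0,-0.12],"dr":[0,0,0],"hand":4.2}
    - {"dp":[0,0,-0.24],"dr":[0,0,0],"hand":4.2}
    - {"dp":[0,0,-0.36],"dr":[0,0,0],"hand":4.2}
    - {"dp":[0,0,-0.48],"dr":[0,0,0],"hand":4.2}
    - {"dp":[0,0,-0.6],"dr":[0,0,0],"hand":4.2}

```text
time: 21.95
position: [562.1, -77.6, 125.9]
eef_rot: [0.398, 1.562, 1.961]
ft_force: [-1.0, -0.4, 3.0]
finger_gap: 0.524
```

Emit:
step_arm:
  steps:
    - {"dp":[0,0,-0.12],"dr":[0,0,0],"hand":4.2}
    - {"dp":[0,0,-0.24],"dr":[0,0,0],"hand":4.2}
    - {"dp":[0,0,-0.36],"dr":[0,0,0],"hand":4.2}
    - {"dp":[0,0,-0.48],"dr":[0,0,0],"hand":4.2}
    - {"dp":[0,0,-0.6],"dr":[0,0,0],"hand":4.2}

```text
time: 22.37
position: [562.1, -77.6, 119.8]
eef_rot: [0.403, 1.562, 1.966]
ft_force: [-1.7, -0.0, 1.7]
finger_gap: 0.529
```

Home is expected near TCP 102.

Emit:
step_arm:
  steps:
    - {"dp":[0,0,-0.12],"dr":[0,0,0],"hand":4.2}
    - {"dp":[0,0,-0.24],"dr":[0,0,0],"hand":4.2}
    - {"dp":[0,0,-0.36],"dr":[0,0,0],"hand":4.2}
    - {"dp":[0,0,-0.48],"dr":[0,0,0],"hand":4.2}
    - {"dp":[0,0,-0.6],"dr":[0,0,0],"hand":4.2}

```text
time: 22.78
position: [562.1, -77.6, 113.7]
eef_rot: [0.415, 1.562, 1.978]
ft_force: [-2.4, -0.2, 4.0]
finger_gap: 0.526
```

Emit:
step_arm:
  steps:
    - {"dp":[0,0,-0.1],"dr":[0,0,0],"hand":4.2}
    - {"dp":[0,0,-0.2],"dr":[0,0,0],"hand":4.2}
    - {"dp":[0,0,-0.3],"dr":[0,0,0],"hand":4.2}
    - {"dp":[0,0,-0.4],"dr":[0,0,0],"hand":4.2}
    - {"dp":[0,0,-0.5],"dr":[0,0,0],"hand":4.2}

```text
time: 23.2
position: [562.1, -77.6, 109.0]
eef_rot: [0.398, 1.562, 1.961]
ft_force: [-2.8, 0.1, 5.1]
finger_gap: 0.527
```

Emit:
step_arm:
  steps:
    - {"dp":[0,0,-0.07],"dr":[0,0,0],"hand":4.2}
    - {"dp":[0,0,-0.13],"dr":[0,0,0],"hand":4.2}
    - {"dp":[0,0,-0.2],"dr":[0,0,0],"hand":4.2}

```text
time: 23.45
position: [562.1, -77.6, 107.4]
eef_rot: [0.381, 1.563, 1.944]
ft_force: [-2.0, 0.3, 6.9]
finger_gap: 0.53
```

Emit:
step_arm:
  steps:
    - {"dp":[0,0,-0.05],"dr":[0,0,0],"hand":4.2}
    - {"dp":[0,0,-0.1],"dr":[0,0,0],"hand":4.2}
    - {"dp":[0,0,-0.13],"dr":[0,0,0],"hand":4.2}

```text
time: 23.7
position: [562.1, -77.6, 106.2]
eef_rot: [0.384, 1.563, 1.947]
ft_force: [-1.1, 0.6, 3.8]
finger_gap: 0.524
```

Emit:
step_arm:
  steps:
    - {"dp":[0,0,-0.04],"dr":[0,0,0],"hand":4.2}
    - {"dp":[0,0,-0.08],"dr":[0,0,0],"hand":4.2}

```text
time: 23.87
position: [562.1, -77.6, 105.3]
eef_rot: [0.388, 1.563, 1.952]
ft_force: [-1.1, 0.2, 2.4]
finger_gap: 0.522
```

Emit:
step_arm:
  steps:
    - {"dp":[0,0,-0.05],"dr":[0,0,0],"hand":4.2}
    - {"dp":[0,0,-0.1],"dr":[0,0,0],"hand":4.2}
    - {"dp":[0,0,-0.15],"dr":[0,0,0],"hand":4.2}

```text
time: 24.12
position: [562.1, -77.6, 103.6]
eef_rot: [0.395, 1.563, 1.958]
ft_force: [-1.8, -0.4, 3.0]
finger_gap: 0.529
```

Emit:
step_arm:
  steps:
    - {"dp":[0,0,-0.05],"dr":[0,0,0],"hand":4.2}
    - {"dp":[0,0,-0.1],"dr":[0,0,0],"hand":4.2}
    - {"dp":[0,0,-0.13],"dr":[0,0,0],"hand":4.2}

```text
time: 24.37
position: [562.0, -77.6, 102.2]
eef_rot: [0.408, 1.563, 1.971]
ft_force: [-1.6, 0.6, 2.1]
finger_gap: 0.529
```

Emit:
step_arm:
  steps:
    - {"dp":[0,0,-0.04],"dr":[0,0,0],"hand":4.2}
    - {"dp":[0,0,-0.08],"dr":[0,0,0],"hand":4.2}

```text
time: 24.53
position: [562.0, -77.6, 101.7]
eef_rot: [0.405, 1.563, 1.968]
ft_force: [-2.9, -0.2, 8.6]
finger_gap: 0.53
```

Emit:
step_arm:
  steps:
    - {"dp":[0,0,-0.04],"dr":[0,0,0],"hand":4.2}
    - {"dp":[0,0,-0.08],"dr":[0,0,0],"hand":4.2}

```text
time: 24.7
position: [562.0, -77.6, 101.5]
eef_rot: [0.403, 1.563, 1.966]
ft_force: [-3.6, -0.3, 11.8]
finger_gap: 0.533
```

Emit:
step_arm:
  steps:
    - {"dp":[0,0,-0.04],"dr":[0,0,0],"hand":4.2}
    - {"dp":[0,0,-0.08],"dr":[0,0,0],"hand":4.2}

```text
time: 24.87
position: [562.0, -77.6, 101.5]
eef_rot: [0.376, 1.564, 1.939]
ft_force: [-3.2, -0.3, 12.4]
finger_gap: 0.53
```

There's a stiff stop at 101.5, and home was predicted at 102. Release and press-check the top.

Emit:
step_arm:
  steps:
    - {"dp":[0,0,0.05],"dr":[0,0,0],"hand":6.5}
    - {"dp":[0,0,0.05],"dr":[0,0,0],"hand":6.5}
    - {"dp":[0,0,0.05],"dr":[0,0,0],"hand":6.5}
    - {"dp":[0,0,1],"dr":[-0.4,0,0],"hand":6.5}
    - {"dp":[0,0,2],"dr":[-0.4,0,0],"hand":5}
    - {"dp":[0,0,2],"dr":[-0.4,0,0],"hand":3}
    - {"dp":[0,0,2],"dr":[-0.4,0,0],"hand":3}
    - {"dp":[0,0,2],"dr":[-0.4,0,0],"hand":3}
    - {"dp":[0,0,1.7],"dr":[-0.4,0,0],"hand":3}
    - {"dp":[0,0,1.4],"dr":[-0.4,0,0],"hand":3}
    - {"dp":[0,0,1.4],"dr":[-0.4,0,0],"hand":3}

```text
time: 25.78
position: [561.8, -77.6, 114.8]
eef_rot: [1.654, 1.567, -3.066]
ft_force: [1.2, -1.1, -0.2]
finger_gap: 0.343
```

Emit:
step_arm:
  steps:
    - {"dp":[0,0,-0.05],"dr":[0,0,0],"hand":3}
    - {"dp":[0,0,-0.1],"dr":[0,0,0],"hand":3}
    - {"dp":[0,0,-0.14],"dr":[0,0,0],"hand":3}

```text
time: 26.03
position: [561.8, -77.6, 114.2]
eef_rot: [1.801, 1.568, -2.919]
ft_force: [-2.3, -0.6, 13.0]
finger_gap: 0.343
```

Emit:
step_arm:
  steps:
    - {"dp":[0,0,-0.05],"dr":[0,0,0],"hand":3}
    - {"dp":[0,0,-0.09],"dr":[0,0,0],"hand":3}

```text
time: 26.2
position: [561.8, -77.6, 114.2]
eef_rot: [1.978, 1.568, -2.741]
ft_force: [-3.2, -0.5, 13.7]
finger_gap: 0.34
```

Emit:
step_arm:
  steps:
    - {"dp":[0,0,-0.05],"dr":[0,0,0],"hand":3}
    - {"dp":[0,0,-0.09],"dr":[0,0,0],"hand":3}

```text
time: 26.37
position: [561.8, -77.5, 114.2]
eef_rot: [2.136, 1.568, -2.584]
ft_force: [-3.0, -0.0, 12.8]
finger_gap: 0.338
```

The middle ring's top is at 103.2, 16.9 mm above the large ring's top, so it's home. Now the small ring.

Emit:
step_arm:
  steps:
    - {"dp":[0,0,3.5],"dr":[0,0,0],"hand":3.2}
    - {"dp":[0,1,5.5],"dr":[0,0,0],"hand":4}
    - {"dp":[0.2,4.5,6],"dr":[0,0,0],"hand":5.8}
    - {"dp":[0.4,8.5,6],"dr":[0,0,0],"hand":5.8}
    - {"dp":[0.6,12.5,6],"dr":[0,0,0],"hand":5.8}
    - {"dp":[0.8,16.5,5],"dr":[0,0,0],"hand":5.8}
    - {"dp":[1,20.5,4],"dr":[0,0,0],"hand":5.8}
    - {"dp":[1.2,24.5,3],"dr":[0,0,0],"hand":5.8}
    - {"dp":[1.4,28.5,2],"dr":[0,0,0],"hand":5.8}
    - {"dp":[1.6,32.4,1],"dr":[0,0,0],"hand":5.8}
    - {"dp":[1.8,36.2,0],"dr":[0,0,0],"hand":5.8}
    - {"dp":[2,40,-1.5],"dr":[0,0,0],"hand":5.8}
    - {"dp":[2.2,43.5,-3],"dr":[0,0,0],"hand":5.8}
    - {"dp":[2.3,45.75,-4.8],"dr":[0,0,0],"hand":5.8}
    - {"dp":[2.3,45.75,-4.8],"dr":[0,0,0],"hand":5.8}
    - {"dp":[2.3,45.75,-4.8],"dr":[0,0,0],"hand":5.8}
    - {"dp":[2.3,45.75,-4.8],"dr":[0,0,0],"hand":5.8}

```text
time: 27.78
position: [585.2, 378.2, 66.0]
eef_rot: [2.558, 1.566, -2.163]
ft_force: [0.3, 0.1, 1.0]
finger_gap: 0.658
```

```bash
python3 - <<'E'
from h import *
s=st();print(w2pix("wrist",[[584.7,379.4,14]]));a=robot.grab_frame("wrist")
b=robot.grab_frame("top")
save("w5",np.hstack([a[60:360,150:490],cv2.resize(b[180:240,310:378],(340,300),interpolation=cv2.INTER_CUBIC)]))
E
```

```text
t 27.78 pos [585.2 378.2  66. ] x [-0.003 -0.004 -1.   ] jawyaw 89.5 F [0.26 0.13 0.96] T [-0.04  0.03  0.01] gap 57.9 q [-0.5   1.02 -0.29  1.43  0.36  0.75  0.64]
[[320.4 219.7]]
```

View pics/w5.png

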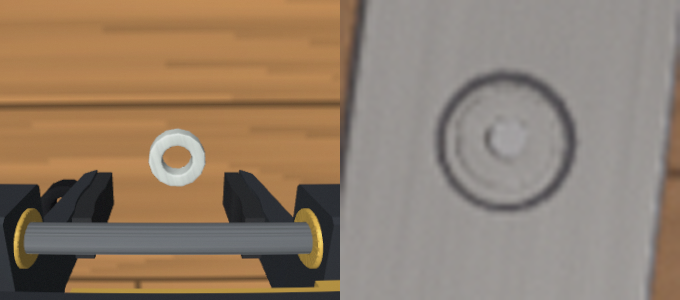

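The small ring is at (327,219), about 3 mm further in +y than estimated. The top crop shows the stack concentric. Descend, squeeze, open.

Emit:
step_arm:
  steps:
    - {"dp":[-0.08,0.44,-2],"dr":[0.1,0,0],"hand":5.8}
    - {"dp":[-0.08,0.44,-4],"dr":[0,0,0],"hand":5.8}
    - {"dp":[-0.08,0.44,-5.1],"dr":[0,0,0],"hand":5.8}
    - {"dp":[-0.08,0.44,-5.1],"dr":[0,0,0],"hand":5}
    - {"dp":[-0.08,0.44,-5.1],"dr":[0,0,0],"hand":3.2}
    - {"dp":[-0.08,0.44,-5.1],"dr":[0,0,0],"hand":3.2}
    - {"dp":[-0.08,0.44,-5.1],"dr":[0,0,0],"hand":3.2}
    - {"dp":[-0.08,0.44,-5.1],"dr":[0,0,0],"hand":5.3}
    - {"dp":[-0.08,0.44,-5.1],"dr":[0,0,0],"hand":5.3}

```text
time: 28.63
position: [585.8, 382.3, 16.8]
eef_rot: [3.078, 1.569, -1.644]
ft_force: [-0.8, 0.9, 0.0]
finger_gap: 0.545
```

```bash
python3 - <<'E'
from h import *
st()
E
```

```text
t 28.63 pos [585.8 382.3  16.8] x [-0.    -0.002 -1.   ] jawyaw 89.4 F [-0.78  0.93  0.  ] T [ 0.02 -0.01  0.02] gap 48.0 q [-0.52  1.09 -0.26  1.43  0.38  0.68  0.62]
```

Emit:
step_arm:
  steps:
    - {"dp":[0,0,-0.15],"dr":[0,0,-7],"hand":5.3}
    - {"dp":[0,0,-0.15],"dr":[0,0,-14],"hand":5.3}
    - {"dp":[0,0,-0.15],"dr":[0,0,-21],"hand":5.3}
    - {"dp":[0,0,-0.15],"dr":[0,0,-28],"hand":5.3}
    - {"dp":[0,0,-0.15],"dr":[0,0,-35],"hand":5.3}
    - {"dp":[0,0,-0.15],"dr":[0,0,-42],"hand":5.3}
    - {"dp":[0,0,-0.15],"dr":[0,0,-49],"hand":5.3}
    - {"dp":[0,0,-0.15],"dr":[0,0,-56],"hand":5.3}
    - {"dp":[0,0,-0.15],"dr":[0,0,-63],"hand":5.3}
    - {"dp":[0,0,-0.15],"dr":[0,0,-70],"hand":5.3}
    - {"dp":[0,0,-0.15],"dr":[0,0,-77],"hand":5.3}
    - {"dp":[0,0,-0.15],"dr":[0,0,-84],"hand":5.3}
    - {"dp":[0,0,-0.15],"dr":[0,0,-89],"hand":5.3}
    - {"dp":[0,0,-0.15],"dr":[0,0,-89],"hand":5.3}
    - {"dp":[0,0,-0.15],"dr":[0,0,-89],"hand":3.2}
    - {"dp":[0,0,-0.15],"dr":[0,0,-89],"hand":3.2}
    - {"dp":[0,0,-0.15],"dr":[0,0,-89],"hand":3.2}
    - {"dp":[0,0,-0.15],"dr":[0,0,-89],"hand":3.2}
    - {"dp":[0,0,-0.15],"dr":[0,0,-89],"hand":3.2}

```text
time: 30.22
position: [585.7, 382.4, 15.5]
eef_rot: [2.923, 1.568, 2.931]
ft_force: [-0.3, 0.2, 2.1]
finger_gap: 0.417
```

```bash
python3 - <<'E'
from h import *
st()
E
```

```text
t 30.22 pos [585.7 382.4  15.5] x [-0.003  0.001 -1.   ] jawyaw 0.5 F [-0.27  0.16  2.06] T [-0.07  0.19  0.05] gap 36.7 q [-0.7   1.09  0.11  1.44 -0.17  0.62 -0.5 ]
```

Emit:
step_arm:
  steps:
    - {"dp":[0,0,3],"dr":[0,0,0],"hand":3.2}
    - {"dp":[0,-1,7],"dr":[0,0,0],"hand":3.2}
    - {"dp":[-0.1,-3,10],"dr":[0,0,0],"hand":3.2}
    - {"dp":[-0.3,-6.5,12],"dr":[0,0,0],"hand":3.2}
    - {"dp":[-0.5,-10.5,13],"dr":[0,0,0],"hand":3.2}
    - {"dp":[-0.7,-14.5,14],"dr":[0,0,0],"hand":3.2}
    - {"dp":[-0.9,-18.5,15],"dr":[0,0,0],"hand":3.2}
    - {"dp":[-1.1,-22.5,15],"dr":[0,0,0],"hand":3.2}
    - {"dp":[-1.3,-26.5,15],"dr":[0,0,0],"hand":3.2}
    - {"dp":[-1.5,-30.5,15],"dr":[0,0,0],"hand":3.2}
    - {"dp":[-1.7,-34.5,15],"dr":[0,0,0],"hand":3.2}
    - {"dp":[-1.9,-38.5,15],"dr":[0,0,0],"hand":3.2}
    - {"dp":[-2.1,-42.5,15],"dr":[0,0,0],"hand":3.2}
    - {"dp":[-2.3,-45,15],"dr":[0,0,0],"hand":3.2}
    - {"dp":[-2.37,-46,15],"dr":[0,0,0],"hand":3.2}
    - {"dp":[-2.37,-46,15],"dr":[0,0,0],"hand":3.2}
    - {"dp":[-2.37,-46,14.3],"dr":[0,0,0],"hand":3.2}
    - {"dp":[-2.37,-46,13.5],"dr":[0,0,0],"hand":3.2}
    - {"dp":[-2.37,-46,13.5],"dr":[0,0,0],"hand":3.2}

```text
time: 31.8
position: [561.3, -74.4, 148.6]
eef_rot: [2.69, 1.565, 2.702]
ft_force: [-0.2, -0.3, -0.9]
finger_gap: 0.417
```

```bash
python3 - <<'E'
from h import *
st()
E
```

```text
t 31.8 pos [561.3 -74.4 148.6] x [-0.006  0.003 -1.   ] jawyaw 0.7 F [-0.17 -0.31 -0.91] T [-0.05  0.02 -0.01] gap 36.8 q [ 0.04  0.76  0.03  1.84 -0.04  0.55  0.1 ]
```

Emit:
step_arm:
  steps:
    - {"dp":[0.08,-0.32,0],"dr":[0,-0.2,0],"hand":3.2}
    - {"dp":[0.08,-0.32,0],"dr":[0,-0.2,0],"hand":3.2}
    - {"dp":[0.08,-0.32,0],"dr":[0,-0.2,0],"hand":3.2}
    - {"dp":[0.08,-0.32,-0.1],"dr":[0,-0.2,0],"hand":3.2}

```text
time: 32.13
position: [562.4, -77.2, 147.8]
eef_rot: [2.027, 1.568, 2.04]
ft_force: [-0.1, 0.3, 0.4]
finger_gap: 0.423
```

Emit:
step_arm:
  steps:
    - {"dp":[0,-0.0,-0.1],"dr":[0,0,0],"hand":3.2}
    - {"dp":[0,0,-0.2],"dr":[0,0,0],"hand":3.2}

```text
time: 32.3
position: [562.6, -77.1, 145.9]
eef_rot: [1.87, 1.568, 1.883]
ft_force: [-0.7, 0.1, -1.1]
finger_gap: 0.419
```

Emit:
step_arm:
  steps:
    - {"dp":[0,0,-0.06],"dr":[0,0,0],"hand":3.2}
    - {"dp":[0,0,-0.12],"dr":[0,0,0],"hand":3.2}
    - {"dp":[0,0,-0.2],"dr":[0,0,0],"hand":3.2}

```text
time: 32.55
position: [562.6, -77.1, 143.9]
eef_rot: [1.82, 1.568, 1.833]
ft_force: [-0.3, 0.1, -1.4]
finger_gap: 0.415
```

Emit:
step_arm:
  steps:
    - {"dp":[0,0,-0.06],"dr":[0,0,0],"hand":3.2}
    - {"dp":[0,0,-0.12],"dr":[0,0,0],"hand":3.2}
    - {"dp":[0,0,-0.2],"dr":[0,0,0],"hand":3.2}

```text
time: 32.8
position: [562.6, -77.1, 141.8]
eef_rot: [1.814, 1.568, 1.827]
ft_force: [0.2, -0.2, -1.1]
finger_gap: 0.417
```

Threaded without contact. Continuing; home is expected near TCP 118.7.

Emit:
step_arm:
  steps:
    - {"dp":[0,0,-0.1],"dr":[0,0,0],"hand":3.2}
    - {"dp":[0,0,-0.2],"dr":[0,0,0],"hand":3.2}
    - {"dp":[0,0,-0.3],"dr":[0,0,0],"hand":3.2}
    - {"dp":[0,0,-0.4],"dr":[0,0,0],"hand":3.2}
    - {"dp":[0,0,-0.5],"dr":[0,0,0],"hand":3.2}

```text
time: 33.22
position: [562.6, -77.1, 136.7]
eef_rot: [1.839, 1.568, 1.852]
ft_force: [0.6, -0.5, -1.3]
finger_gap: 0.421
```

Emit:
step_arm:
  steps:
    - {"dp":[0,0,-0.1],"dr":[0,0,0],"hand":3.2}
    - {"dp":[0,0,-0.2],"dr":[0,0,0],"hand":3.2}
    - {"dp":[0,0,-0.3],"dr":[0,0,0],"hand":3.2}
    - {"dp":[0,0,-0.4],"dr":[0,0,0],"hand":3.2}
    - {"dp":[0,0,-0.5],"dr":[0,0,0],"hand":3.2}

```text
time: 33.63
position: [562.6, -77.2, 131.6]
eef_rot: [1.818, 1.568, 1.831]
ft_force: [0.0, -0.2, -1.2]
finger_gap: 0.416
```

Emit:
step_arm:
  steps:
    - {"dp":[0,0,-0.1],"dr":[0,0,0],"hand":3.2}
    - {"dp":[0,0,-0.2],"dr":[0,0,0],"hand":3.2}
    - {"dp":[0,0,-0.3],"dr":[0,0,0],"hand":3.2}
    - {"dp":[0,0,-0.4],"dr":[0,0,0],"hand":3.2}
    - {"dp":[0,0,-0.5],"dr":[0,0,0],"hand":3.2}

```text
time: 34.05
position: [562.6, -77.3, 126.6]
eef_rot: [1.88, 1.568, 1.893]
ft_force: [0.3, 0.0, 0.3]
finger_gap: 0.42
```

Emit:
step_arm:
  steps:
    - {"dp":[0,0,-0.08],"dr":[0,0,0],"hand":3.2}
    - {"dp":[0,0,-0.16],"dr":[0,0,0],"hand":3.2}
    - {"dp":[0,0,-0.24],"dr":[0,0,0],"hand":3.2}
    - {"dp":[0,0,-0.3],"dr":[0,0,0],"hand":3.2}

```text
time: 34.38
position: [562.3, -77.4, 123.5]
eef_rot: [2.05, 1.568, 2.062]
ft_force: [-0.7, 0.1, 1.9]
finger_gap: 0.421
```

Emit:
step_arm:
  steps:
    - {"dp":[0,0,-0.06],"dr":[0,0,0],"hand":3.2}
    - {"dp":[0,0,-0.12],"dr":[0,0,0],"hand":3.2}

```text
time: 34.55
position: [562.2, -77.3, 122.3]
eef_rot: [2.091, 1.568, 2.104]
ft_force: [-0.9, -0.4, 2.0]
finger_gap: 0.421
```

Emit:
step_arm:
  steps:
    - {"dp":[0,0,-0.06],"dr":[0,0,0],"hand":3.2}
    - {"dp":[0,0,-0.12],"dr":[0,0,0],"hand":3.2}

```text
time: 34.72
position: [562.2, -77.3, 121.1]
eef_rot: [2.088, 1.568, 2.1]
ft_force: [-1.4, 0.8, 2.3]
finger_gap: 0.418
```

Emit:
step_arm:
  steps:
    - {"dp":[0,0,-0.05],"dr":[0,0,0],"hand":3.2}
    - {"dp":[0,0,-0.1],"dr":[0,0,0],"hand":3.2}

```text
time: 34.88
position: [562.2, -77.3, 120.1]
eef_rot: [2.066, 1.568, 2.078]
ft_force: [-1.7, 0.2, 1.6]
finger_gap: 0.418
```

Emit:
step_arm:
  steps:
    - {"dp":[0,0,-0.05],"dr":[0,0,0],"hand":3.2}
    - {"dp":[0,0,-0.09],"dr":[0,0,0],"hand":3.2}

```text
time: 35.05
position: [562.2, -77.3, 119.1]
eef_rot: [2.106, 1.568, 2.119]
ft_force: [-1.0, 0.0, 0.1]
finger_gap: 0.419
```

Emit:
step_arm:
  steps:
    - {"dp":[0,0,-0.04],"dr":[0,0,0],"hand":3.2}
    - {"dp":[0,0,-0.08],"dr":[0,0,0],"hand":3.2}

```text
time: 35.22
position: [562.2, -77.4, 118.3]
eef_rot: [2.109, 1.568, 2.121]
ft_force: [-1.3, -0.2, 4.4]
finger_gap: 0.418
```

Emit:
step_arm:
  steps:
    - {"dp":[0,0,-0.04],"dr":[0,0,0],"hand":3.2}
    - {"dp":[0,0,-0.08],"dr":[0,0,0],"hand":3.2}

```text
time: 35.38
position: [562.2, -77.4, 118.1]
eef_rot: [2.037, 1.568, 2.05]
ft_force: [-2.1, -1.2, 9.6]
finger_gap: 0.42
```

The stop is stiff at 118.1, as predicted. Release, then press-check the top (expected TCP about 128).

Emit:
step_arm:
  steps:
    - {"dp":[0,0,0.04],"dr":[0,0,0],"hand":5.5}
    - {"dp":[0,0,0.04],"dr":[0,0,0],"hand":5.5}
    - {"dp":[0,0,0.04],"dr":[0,0,0],"hand":5.5}
    - {"dp":[0,0,0.8],"dr":[0,0,0],"hand":5.5}
    - {"dp":[0,0,1.7],"dr":[0,0,0],"hand":4.5}
    - {"dp":[0,0,1.7],"dr":[0,0,0],"hand":2.7}
    - {"dp":[0,0,1.7],"dr":[0,0,0],"hand":2.7}
    - {"dp":[0,0,1.7],"dr":[0,0,0],"hand":2.7}
    - {"dp":[0,0,1.4],"dr":[0,0,0],"hand":2.7}
    - {"dp":[0,0,1.15],"dr":[0,0,0],"hand":2.7}
    - {"dp":[0,0,1.15],"dr":[0,0,0],"hand":2.7}

```text
time: 36.3
position: [561.8, -77.3, 128.8]
eef_rot: [2.319, 1.567, 2.331]
ft_force: [-0.5, -0.5, 0.8]
finger_gap: 0.303
```

Emit:
step_arm:
  steps:
    - {"dp":[0,0,-0.05],"dr":[0,0,0],"hand":2.7}
    - {"dp":[0,0,-0.1],"dr":[0,0,0],"hand":2.7}
    - {"dp":[0,0,-0.13],"dr":[0,0,0],"hand":2.7}

```text
time: 36.55
position: [561.9, -77.3, 128.2]
eef_rot: [2.245, 1.568, 2.258]
ft_force: [-1.3, 1.0, 9.6]
finger_gap: 0.305
```

Emit:
step_arm:
  steps:
    - {"dp":[0,0,-0.05],"dr":[0,0,0],"hand":2.7}
    - {"dp":[0,0,-0.09],"dr":[0,0,0],"hand":2.7}

```text
time: 36.72
position: [561.9, -77.3, 128.2]
eef_rot: [2.17, 1.568, 2.183]
ft_force: [-2.1, 0.9, 12.3]
finger_gap: 0.309
```

Emit:
step_arm:
  steps:
    - {"dp":[0,0,-0.05],"dr":[0,0,0],"hand":2.7}
    - {"dp":[0,0,-0.08],"dr":[0,0,0],"hand":2.7}

```text
time: 36.88
position: [561.9, -77.3, 128.2]
eef_rot: [2.072, 1.568, 2.085]
ft_force: [-3.1, 0.4, 10.4]
finger_gap: 0.304
```

The small ring's top is at 117.2, 14.0 mm above the middle one's. Retreat and take a last look.

Emit:
step_arm:
  steps:
    - {"dp":[0,0,2],"dr":[0,0,0],"hand":3}
    - {"dp":[0,0,5],"dr":[0,0,0],"hand":4}
    - {"dp":[0,0,8.5],"dr":[0,0,0],"hand":4}
    - {"dp":[0,3,10],"dr":[0,0,0],"hand":4}
    - {"dp":[-1,7,10],"dr":[0,0,0],"hand":4}
    - {"dp":[-2,11,10],"dr":[0,0,0],"hand":4}
    - {"dp":[-3,15,10],"dr":[0,0,0],"hand":4}
    - {"dp":[-3,15,10],"dr":[0,0,0],"hand":4}
    - {"dp":[-3,15,10],"dr":[0,0,0],"hand":4}

```text
time: 37.63
position: [531.1, 76.2, 228.1]
eef_rot: [2.085, 1.566, 2.104]
ft_force: [0.3, -0.2, -0.1]
finger_gap: 0.455
```

```bash
python3 - <<'E'
from h import *
st();b=robot.grab_frame("scene");a=robot.grab_frame("top")
x,y=w2pix("scene",[[562,-78,90]])[0].astype(int)
save("f",np.hstack([cv2.resize(b[y-35:y+35,x-35:x+35],(400,400),interpolation=cv2.INTER_CUBIC),cv2.resize(a[170:250,303:383],(400,400),interpolation=cv2.INTER_CUBIC)]))
E
```

```text
t 37.63 pos [531.1  76.2 228.1] x [-0.002  0.004 -1.   ] jawyaw 1.1 F [ 0.26 -0.22 -0.12] T [-0.09  0.04 -0.05] gap 40.0 q [-0.26  0.6   0.06  1.86 -0.06  0.68 -0.15]
```

View pics/f.png

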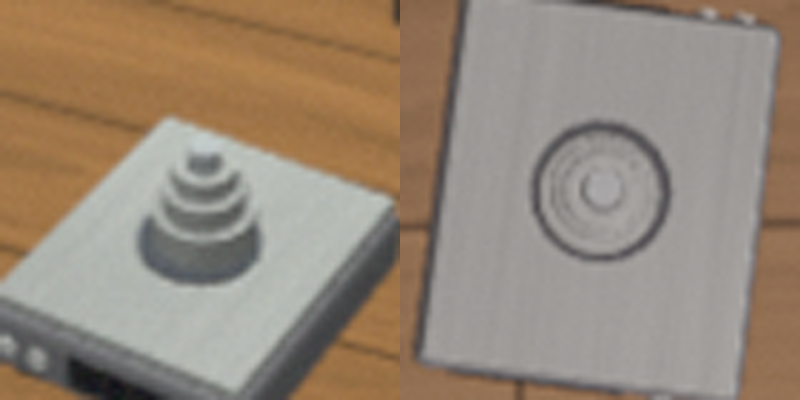

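The final view shows all three rings stacked level and concentric on the arbor, with the gripper clear.

```bash
python3 -c "
from workcell import robot
print(robot.finish_job())"
```

```text
the job is handed in; nothing more can be done
None
```

All three ring weights are on the arbor, largest to smallest, and the job was handed in at about 37.7 s of the 72 s. No verdict was reported.

- **Threading:** I centred each ring by squeezing it twice at right angles before lifting it. All three slid onto the arbor tip without catching, and I pushed each one past the sprung leaves until it stopped hard.
- **Fully home:** I pressed on each ring's top with 10–14 N after letting go. The tops stopped at 86.3, 103.2 and 117.2 mm. The steps of 16.9 and 14.0 mm match the ring thicknesses, and the seat works out at about 64 mm, within the expected 60–70 mm.
- **Load on the scale:** I estimate it stayed around 20 N at most, counting weights and push together. The platform's own reading was not available to confirm this.
- **Final look:** The last pictures show the stack level and concentric, with the gripper clear. I never moved near the bottle, jar or onion, but I did not measure their positions at the end.
- **Disagreements:** My first position estimates for the middle and small rings were 2–3 mm off, corrected by a closer look. On the middle ring the arm came down about 3 mm off target, so I lowered it and gripped again before lifting.

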